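# Load the pinch-and-push board and lock it

### The job

Get the hand-exercise board ready for the next visitor: slide its keeper fully open, then push every loose wooden bar fully home, flush with the front, into a gap of the board, one bar to a gap - two of the five gaps are already blocked by a short block deep inside that you cannot see, so feel for it and use another gap. When all the bars are home, slide the keeper fully closed again to lock them in, and leave the other things on the table where they are.

Things in the scene. Friction and masses are not known exactly. Their poses are not given: they have to be found in the camera images.
- board: fixed wooden push board, 262 mm wide (y), 133 mm deep (x), 61 mm high: a row of five equal roofed gaps open towards the robot, centres 48 mm apart. The roof begins 10 mm behind the mouth plane; a 12 mm high sill under the keeper reaches 21 mm in front of it. Origin: on the table plane under the middle of the mouth plane; +x points level into the gaps, away from the robot, +y along the row to the left, +z up
- keeper (a joint): aluminium bar sliding along y, its top 2 mm below the gap floors: 0 closed, a tab across the middle of each mouth; 0.024 m fully open, slid to the board's -y (right) end, mouths free. Tabs: 12 mm wide, tops 34 mm above the table, 5 to 12 mm in front of the mouth plane. Slides with about 1.5 N, stays where left; a bar sticking out over 5 mm stops it closing
- keeper_knob (a point): centre of the top of the keeper's knob, an upright round black post, 16 mm diameter, top 69 mm above the table, upper 40 mm free all round, beyond the board's -y (right) end; moves with the keeper along the board's y axis. Pinch it from above
- mat: black rubber mat fixed to the table, 250 x 290 mm, 3 mm thick, on the left; the loose bars lie on it at the start. Origin: centre of its underside.
- gap0 (a point): gap 0, counted from the -y (right) end, between two fixed upright cheeks with 4 mm rounded front corners: 26.5 mm wide, 30 mm high, 96 mm deep, floor 25 mm above the table. The point is where a bar's centre lies when home: 48 mm behind the mouth plane, 12 mm above the floor. A blocked gap is filled from 48 mm behind the mouth to the back, so a bar goes in only half-way
- gap1 (a point): gap 1, counted from the -y (right) end, between two fixed upright cheeks with 4 mm rounded front corners: 26.5 mm wide, 30 mm high, 96 mm deep, floor 25 mm above the table. The point is where a bar's centre lies when home: 48 mm behind the mouth plane, 12 mm above the floor. A blocked gap is filled from 48 mm behind the mouth to the back, so a bar goes in only half-way
- gap2 (a point): gap 2, counted from the -y (right) end, between two fixed upright cheeks with 4 mm rounded front corners: 26.5 mm wide, 30 mm high, 96 mm deep, floor 25 mm above the table. The point is where a bar's centre lies when home: 48 mm behind the mouth plane, 12 mm above the floor. A blocked gap is filled from 48 mm behind the mouth to the back, so a bar goes in only half-way
- gap3 (a point): gap 3, counted from the -y (right) end, between two fixed upright cheeks with 4 mm rounded front corners: 26.5 mm wide, 30 mm high, 96 mm deep, floor 25 mm above the table. The point is where a bar's centre lies when home: 48 mm behind the mouth plane, 12 mm above the floor. A blocked gap is filled from 48 mm behind the mouth to the back, so a bar goes in only half-way
- gap4 (a point): gap 4, counted from the -y (right) end, between two fixed upright cheeks with 4 mm rounded front corners: 26.5 mm wide, 30 mm high, 96 mm deep, floor 25 mm above the table. The point is where a bar's centre lies when home: 48 mm behind the mouth plane, 12 mm above the floor. A blocked gap is filled from 48 mm behind the mouth to the back, so a bar goes in only half-way
- bar0: loose plain wooden bar, 24 x 24 mm square section, 96 mm long, about 40 g; all bars are alike and fit any gap, either way round, on any of their four sides. Origin: the centre of the bar; its x axis runs along its length. May be absent (two or three bars are there).
- bar1: loose plain wooden bar, 24 x 24 mm square section, 96 mm long, about 40 g; all bars are alike and fit any gap, either way round, on any of their four sides. Origin: the centre of the bar; its x axis runs along its length. May be absent (two or three bars are there).
- bar2: loose plain wooden bar, 24 x 24 mm square section, 96 mm long, about 40 g; all bars are alike and fit any gap, either way round, on any of their four sides. Origin: the centre of the bar; its x axis runs along its length. May be absent (two or three bars are there).
- bar3: loose plain wooden bar, 24 x 24 mm square section, 96 mm long, about 40 g; all bars are alike and fit any gap, either way round, on any of their four sides. Origin: the centre of the bar; its x axis runs along its length. May be absent (two or three bars are there).
- cup: bystander, not to be moved: grey cup 90 mm high, 76 mm wide. Origin: centre of its underside.
- tub: bystander, not to be moved: clear plastic jar with white lid, 65 mm high, 68 mm wide. Origin: centre of its underside.
- mouse: bystander, not to be moved: grey dome-shaped hand rest 68 mm wide, 38 mm high. Origin: centre of its underside.
- case: bystander, not to be moved: grey soft-edged case 160 x 65 x 45 mm. Origin: centre of its underside.
- grip_ring: bystander, not to be moved: black rubber ring, 140 mm across, 24 mm high. Origin: centre of its underside.
- puck: bystander, not to be moved: cork puck, 60 mm across, 28 mm high. Origin: centre of its underside.
- brush: bystander, not to be moved: hand brush lying down on the far left.
There are look-alikes about, which are no part of the job. Leave any blue look-alike of the bar1 alone. Leave any black look-alike of the bar3 alone.

How it is judged (in metres and radians):
On the way, in this order (a step that is already met when the one before it is completed fails the run):
1. the keeper is slid open (at least 20 of its 24 mm) (value of joint keeper above 0.02 m), for 0.2 s.
2. every loose bar is fully home in a gap of the board ((distance between bar0 and gap0 below 0.006 m or distance between bar0 and gap1 below 0.006 m or distance between bar0 and gap2 below 0.006 m or distance between bar0 and gap3 below 0.006 m or distance between bar0 and gap4 below 0.006 m) and angle between the x axis of each of bar0, bar1, bar2, bar3 and the x axis of board, either way round below 0.08 rad and (distance between bar1 and gap0 below 0.006 m or distance between bar1 and gap1 below 0.006 m or distance between bar1 and gap2 below 0.006 m or distance between bar1 and gap3 below 0.006 m or distance between bar1 and gap4 below 0.006 m) and (distance between bar2 and gap0 below 0.006 m or distance between bar2 and gap1 below 0.006 m or distance between bar2 and gap2 below 0.006 m or distance between bar2 and gap3 below 0.006 m or distance between bar2 and gap4 below 0.006 m) and (distance between bar3 and gap0 below 0.006 m or distance between bar3 and gap1 below 0.006 m or distance between bar3 and gap2 below 0.006 m or distance between bar3 and gap3 below 0.006 m or distance between bar3 and gap4 below 0.006 m)), for 0.2 s.
At the end, for the whole second after the job is handed in: Every bar present lies at rest fully home in a gap (its centre within 6 mm of the home point, lengthwise along the gap within 0.08 rad) and the keeper is closed to within 5 mm (all of step 2 and value of joint keeper below 0.005 m and linear speed of each of bar0, bar1, bar2, bar3 below 0.02 m/s); the robot touches nothing.
It fails at once if a bystander is moved by more than 40 mm (distance of any of cup, tub, mouse, case, grip_ring, puck, brush from where it was at the start of the episode above 0.04 m).
Of bar0, bar1, bar2, bar3 only 2 to 3 are there at a start; the rules pass over those that are not, and their reading is None.
At some moment in a run one of bar0, bar1, bar2, bar3 may be knocked a few centimetres aside while the robot is not near it.
It also fails if it takes over 210 s, if anything falls off the work surface, if the arm or the gripper's body presses on something with over 40 N, if the wrist force passes 120 N, or if a joint passes its speed limit or range.

### The arm

A 6-joint arm with a two-finger parallel gripper is mounted at the origin on the work surface. World frame = base frame: x ahead of the robot, y to its left, z up, the work surface at z = 0. Lengths are in m, angles in degrees, forces in N, time in s.
With the tool pointing down it reaches from about 0.325 to 0.85 m from the base axis. Payload 15.5 kg.
Tool frame: the origin (TCP) lies at the very end of the fingers, on their centre line; the grasp point (between the pads) lies ctrl.pinch_z behind it (ctrl.pinch_z is the distance from the TCP to the grasp point, in m); z points along the fingers, y is the line along which they close (so a half turn about z gives the same grasp; the last joint's range is limited). The gripper opens to 91 mm and grips with 3 to 60 N. Pads are 32 mm wide; open, the fingers measure 118 mm over their backs; the gripper's body (76 mm by 178 mm) begins 60 mm behind the grasp point.
Start: joints at [-69.242, 28.281, 77.091, -0, 74.628, -5.472], TCP at [0.276, -0.561, 0.183] pointing down, gripper open.
Joint ranges: [-166.48, 166.48], [-47.26, 123.95], [12.59, 153.08], [-70.14, 250.14], [6.76, 159.57], [-176.63, 176.63]. Speed limits (degrees/s): [108.29, 108.29, 147.25, 172.46, 172.46, 172.46].

### API

Orientations are given as a 3x3 rotation matrix whose columns are the frame's x, y, z axes.
In Python, from cell import ctrl gives the robot as it stands. The module is installed in compiled form; this text tells all that it offers.
- The arm moves only by the tool apply_moves, never from a script. Its argument "series" is one flat list of numbers, 4 for each row, row after row: the shift along the tool's x, y, z in m, then the turn about the tool's z in degrees. In form: [dx, dy, dz, turn, dx, dy, dz, turn, ...]. A call has exactly 8 rows; each row is the pose to reach, as a shift and turn from the pose commanded when the call began, along the tool's axes at that moment; what a row does not reach only later rows make up. A row lasts 1/12 s, in which the tool goes at most 41.7 mm and 7.16 degrees, less where a joint would pass 70% of its speed; a pose out of reach is approached as far as the arm can. A call with a gripper value outside its range is refused whole. "claw" is the closure, from 0 (fully open) to 1 (shut), set as the call begins (left out, the last holds). The fingers move at their own pace and stop on an object; the grip force is fixed at half the most. Time passes only in rows, so rows that repeat a pose let the fingers close, or fill a call up. It gives the time, the measured TCP pose, the force, the opening and the grip force at its end, in the units of the state.
- ctrl.state(): the state, without advancing time (a new reading comes with each control period).
- ctrl.grab_frame(name): name is "scene" or "top" or "wrist"; returns a dict with "img" (400x640x3 uint8, red, green, blue), "fovy" (degrees; the focal length in pixels is half the picture's height over the tangent of half this angle, whatever the lens; pixels are square), "cx", "cy" (the principal point, pixels), "R" (3x3) and "t" (3): a world point X has camera coordinates R X + t. Camera axes: x right, y down, z forward; pixel columns grow to the right and rows downward; lengths in m; the calibration is good to about 2 mm. A picture is of the moment at which its call begins. There is no depth.
- ctrl.sign_off(): hands the job in; it is judged then, once.
The state is a dict: "time": time; "joint_positions": joint angles; "qd": joint speeds; "joint_torque": joint torques, N m; "tcp_pos": TCP position; "eef_rot": TCP orientation; "wrist_force": force on the tool from outside, world axes, zero at the start; "moment": the same for the moment, N m; "grip_width": finger opening in m; "grasp_force": force on a finger pad.
Only numpy, scipy, OpenCV 4.12 (cv2) and the standard library are available. Lean on these libraries where they do the work, as an engineer would, in place of code of your own. Each camera call takes 0.05 s, during which the arm holds its last target. There are 200 camera calls.

## Working session

There is one attempt and no reset: what is moved stays moved. The work goes in short steps, Python scripts to look and compute and a tool call to move; the robot and the scene stay as the last step left them, time stands still between calls to the robot, and variables do not carry over. Pictures are saved under pics/ and viewed, at most 14 in all, crops included, and the job is handed in when it is done.

Besides the shell and the picture viewer there is one more tool, called after "Call:" as name(argument=value, ...), one argument or row to a line, values as JSON. apply_moves: Moves the arm, as the interface text tells. Its arguments: {"type":"object","properties":{"series":{"type":"array","items":{"type":"number"}},"claw":{"type":"number"}},"required":["series"]}

```bash
mkdir -p pics; cat > h.py <<'E'
import numpy as np, cv2
from cell import ctrl
def grab(n,save=None):
    f=ctrl.grab_frame(n)
    if save: cv2.imwrite('pics/'+save,f['img'][:,:,::-1])
    f['f']=200/np.tan(np.radians(f['fovy'])/2); f['R']=np.array(f['R']); f['t']=np.array(f['t'])
    return f
def ray(f,u,v,z):
    d=f['R'].T@np.array([(u-f['cx'])/f['f'],(v-f['cy'])/f['f'],1]); c=-f['R'].T@f['t']
    return c+d*(z-c[2])/d[2]
def proj(f,X):
    p=f['R']@np.array(X)+f['t']; return p[:2]/p[2]*f['f']+[f['cx'],f['cy']]
E
python3 - <<'E'
from h import *
for n in('scene','top'):
    f=grab(n,n+'0.png'); print(n,f['fovy'],f['cx'],f['cy'],(-f['R'].T@f['t']).round(3))
s=ctrl.state(); print(ctrl.pinch_z,s)
E
```

```text
scene 53.85728145425158 322.7968759387158 201.8356723955177 [1.091 0.478 0.955]
top 42.19159756050789 318.1385993133453 201.665625568394 [0.409 0.059 1.935]
0.0188 {'time': 0.1, 'joint_positions': array([-6.92419419e+01,  2.83098843e+01,  7.71224561e+01, -1.19134640e-03,
        7.46261562e+01, -5.47129749e+00]), 'qd': array([ 0.03881216, -0.09128887, -0.03809129,  0.04165185, -0.02570927,
        0.03939996]), 'joint_torque': array([ 2.53936501e-03, -8.80241776e+01, -3.82546592e+01,  7.10259005e-02,
        4.83126158e-02, -3.42171484e-05]), 'tcp_pos': array([ 0.27610457, -0.56031715,  0.18232017]), 'eef_rot': array([[ 8.97029620e-01,  4.41970267e-01, -3.80598170e-04],
       [ 4.41970424e-01, -8.97029122e-01,  9.47577700e-04],
       [ 7.73935269e-05, -1.01821840e-03, -9.99999479e-01]]), 'wrist_force': array([-0.17340391,  0.7172053 ,  0.14967195]), 'moment': array([ 0.03308513, -0.00631959,  0.01411599]), 'grasp_force': 0.0, 'grip_width': 0.09108507133511191}
```

View pics/scene0.png

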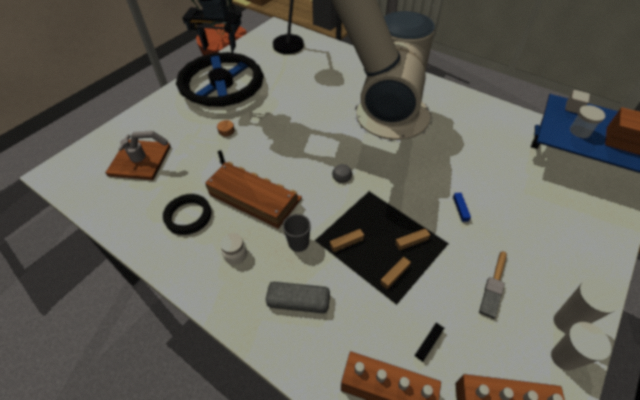

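View pics/top0.png

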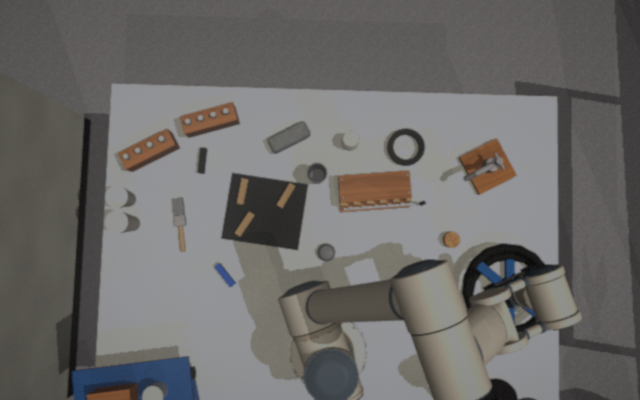

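The top view shows the board at (375,191) with its mouths facing the robot and the knob at (422,203). Things that could be taken for bars:
- Wooden bars on the mat: (243,191), (287,195) and (245,224). I choose these.
- Blue look-alike: (225,275). Leave it.
- Black look-alike: (202,160). Leave it.

Next I measure and check the choice in a crop.

```bash
cat >> h.py <<'E'
def bars(f,z=0.027,box=None,amin=60):
    """wood blobs -> (centre, yaw deg, length, width, pixel), rays on plane z"""
    hsv=cv2.cvtColor(f['img'],cv2.COLOR_RGB2HSV)
    m=cv2.inRange(hsv,(5,70,90),(25,255,255))
    m=cv2.morphologyEx(m,cv2.MORPH_OPEN,np.ones((2,2)))
    out=[]
    for c in cv2.findContours(m,cv2.RETR_EXTERNAL,cv2.CHAIN_APPROX_NONE)[0]:
        if cv2.contourArea(c)<amin: continue
        P=np.array([ray(f,*p[0],z)[:2] for p in c],np.float32)
        (x,y),(w,h),a=cv2.minAreaRect(P)
        if w<h: w,h,a=h,w,a+90
        u,v=c[:,0].mean(0)
        if box and not(box[0]<u<box[2] and box[1]<v<box[3]): continue
        out.append((round(x,4),round(y,4),round((a+90)%180-90,1),round(w,3),round(h,3),int(u),int(v)))
    return out
E
python3 - <<'E'
from h import *
f=grab('top'); 
for b in bars(f): print(b)
c=f['img'][160:290,190:450,::-1]; cv2.imwrite('pics/c0.png',cv2.resize(c,None,fx=3,fy=3,interpolation=cv2.INTER_CUBIC))
g=grab('scene'); print([b for b in bars(g,0.015)])
# board edges/knob
for p in[(338,178),(410,172),(412,209),(340,211)]: print(p,ray(f,*p,.061).round(3))
print('knob',ray(f,422.5,203.5,.069).round(3))
E
```

```text
(-0.1634, 0.7806, -88.5, 0.15, 0.031, 110, 395)
(0.4229, -0.4469, -88.4, 0.056, 0.051, 452, 240)
(0.399, 0.5455, 9.0, 0.09, 0.014, 182, 239)
(0.4584, 0.3169, -31.7, 0.096, 0.026, 245, 224)
(0.5682, 0.1678, -29.1, 0.096, 0.025, 286, 195)
(0.5783, 0.3293, -9.1, 0.097, 0.026, 243, 191)
(0.5942, -0.16, -83.8, 0.266, 0.134, 373, 190)
(0.6979, -0.5793, -61.9, 0.158, 0.157, 489, 165)
(0.7268, 0.6901, -60.8, 0.207, 0.072, 147, 149)
(0.8483, 0.4652, -72.9, 0.206, 0.071, 209, 118)
[(0.6781, 0.6833, -54.5, 0.214, 0.049, 510, 389), (0.8245, 0.4615, -72.5, 0.212, 0.072, 393, 380), (0.5767, 0.3352, -9.5, 0.095, 0.023, 396, 271), (0.401, 0.5549, 8.0, 0.093, 0.019, 500, 266), (0.5661, 0.1727, -29.0, 0.095, 0.023, 347, 239), (0.4555, 0.3232, -32.4, 0.095, 0.023, 413, 238), (0.5821, -0.1783, -84.4, 0.276, 0.112, 252, 189), (0.7246, -0.5667, -61.4, 0.156, 0.106, 130, 168), (0.6391, -0.5655, 72.0, 0.142, 0.069, 153, 150), (0.418, -0.452, -15.2, 0.061, 0.059, 225, 126), (-0.4432, 0.7179, 9.5, 0.113, 0.057, 630, 119), (0.0056, -0.9001, 50.8, 0.201, 0.095, 217, 39), (-0.0902, -0.8468, 28.4, 0.106, 0.039, 241, 33), (-0.3697, -0.6679, 54.3, 0.411, 0.145, 311, 19), (-0.3249, -0.8879, -53.1, 0.206, 0.206, 271, 8)]
(338, 178) [ 0.636 -0.019  0.061]
(410, 172) [ 0.666 -0.281  0.061]
(412, 209) [ 0.531 -0.29   0.061]
(340, 211) [ 0.516 -0.029  0.061]
knob [ 0.551 -0.326  0.069]
```

View pics/c0.png

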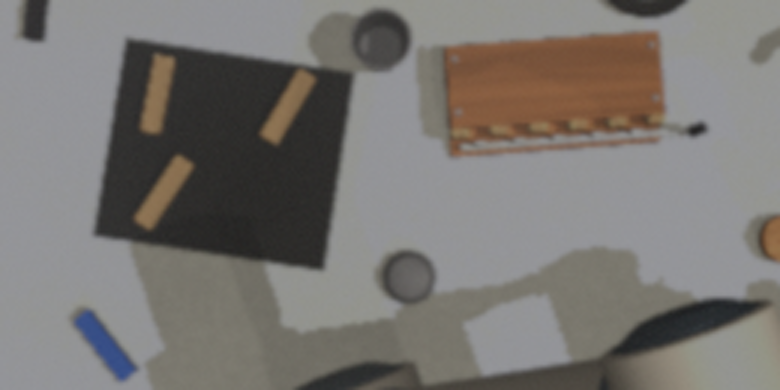

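The three wooden bars on the mat (crop (157,94), (288,107), (163,192)) match the description. The board is turned about +5 to 6°. Next I work out the move to above the knob.

```bash
cat >> h.py <<'E'
def go(x,y,z,yaw):
    """final row (dx,dy,dz,turn) to reach TCP x,y,z with tool x axis at yaw"""
    s=ctrl.state(); R=np.array(s['eef_rot']); p=np.array(s['tcp_pos'])
    d=R.T@(np.array([x,y,z])-p); c=np.degrees(np.arctan2(R[1,0],R[0,0]))
    t=-((yaw-c+180)%360-180)
    print('move',d.round(4),'turn',round(t,1),'| tcp',p.round(4),'yaw',round(c,2),'F',np.array(s['wrist_force']).round(1),'w',round(s['grip_width'],4),'g',round(s['grasp_force'],1),'t',round(s['time'],1),'q6',round(s['joint_positions'][5],0))
E
python3 -c "
from h import *
go(.545,-.32,.20,96)"
```

```text
move [ 0.3474 -0.0968 -0.0174] turn -69.8 | tcp [ 0.2761 -0.5604  0.1825] yaw 26.23 F [-0.3  0.3  0.8] w 0.0912 g 0.0 t 0.2 q6 -5.0
```

Call:
apply_moves(
  series=[0.04,-0.01,-0.002,-7,0.08,-0.02,-0.004,-14,0.12,-0.03,-0.006,-21,0.16,-0.045,-0.008,-28,0.2,-0.055,-0.01,-35,0.24,-0.067,-0.012,-42,0.28,-0.078,-0.014,-49,0.31,-0.087,-0.016,-56],
)

```text
time: 0.87
tcp_pos: [0.5178, -0.3431, 0.1989]
eef_rot: [[0.128, 0.992, 0.0], [0.992, -0.128, 0.0], [0.0, 0.0, -1.0]]
wrist_force: [-0.5, -0.5, -0.1]
grip_width: 0.091
grasp_force: 0.0
```

```bash
python3 -c "
from h import *
go(.545,-.32,.20,96)"
```

```text
move [ 0.0264  0.024  -0.0011] turn -13.4 | tcp [ 0.5178 -0.3431  0.1989] yaw 82.63 F [-0.5 -0.5 -0.1] w 0.091 g 0.0 t 0.9 q6 -32.0
```

Call:
apply_moves(
  series=[0.013,0.012,0,-6.7,0.026,0.024,0,-13.4,0.026,0.024,0,-13.4,0.026,0.024,0,-13.4,0.026,0.024,0,-13.4,0.026,0.024,0,-13.4,0.026,0.024,0,-13.4,0.026,0.024,0,-13.4],
)

```text
time: 1.53
tcp_pos: [0.5427, -0.3236, 0.1989]
eef_rot: [[-0.096, 0.995, -0.0], [0.995, 0.096, -0.0], [-0.0, -0.0, -1.0]]
wrist_force: [0.4, -0.0, -1.3]
grip_width: 0.0912
grasp_force: 0.0
```

```bash
python3 -c "
from h import *
f=grab('wrist','w0.png'); print(f['fovy'],(-f['R'].T@f['t']).round(3)); print(f['R'].round(2))
go(.545,-.32,.20,96)"
```

```text
69.91668188700248 [ 0.536 -0.243  0.401]
[[ 1.    0.1  -0.  ]
 [ 0.09 -0.95  0.29]
 [ 0.03 -0.28 -0.96]]
move [ 0.0033  0.0026 -0.0012] turn -0.5 | tcp [ 0.5428 -0.3236  0.1988] yaw 95.55 F [-0.1 -0.2 -0.6] w 0.0916 g 0.0 t 1.6 q6 -42.0
```

View pics/w0.png

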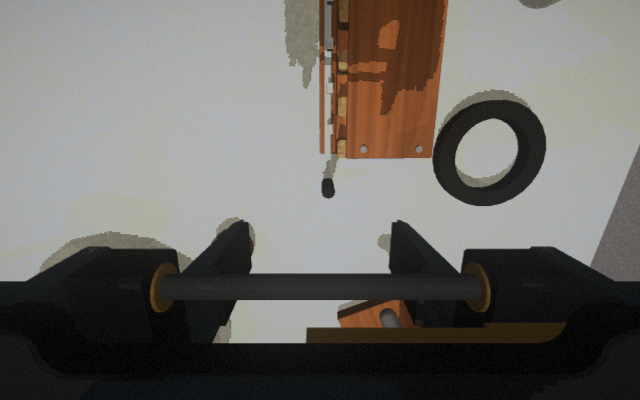

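The wrist view shows the knob at about (328,189), the board's right end at row 157, and its roof edges at columns 345 and 435. I compute its position and the board yaw from these.

```bash
python3 - <<'E'
from h import *
f=grab('wrist')
g=cv2.cvtColor(f['img'],cv2.COLOR_RGB2GRAY)
m=(g[165:215,310:345]<45).astype(np.uint8); n,l,st,c=cv2.connectedComponentsWithStats(m)
k=1+np.argmax(st[1:,4]); print('knob blob',st[k]+[310,165,0,0,0],c[k]+[310,165])
x,y,w,h,_=st[k]+[310,165,0,0,0]
print('knob top',ray(f,x+w/2,y+h-6.5,.069).round(4), 'scale 16mm px',f['f']*.016/(f['t'][2]+0+ (f['R']@[.55,-.326,.069])[2]))
hsv=cv2.cvtColor(f['img'],cv2.COLOR_RGB2HSV)
R=[];L=[]
for v in range(5,150,5):
    r=f['img'][v].astype(int); s=(r[:,0]-r[:,2]>60)&(r[:,0]-r[:,1]>35)
    u=np.where(s[300:480])[0]+300
    R.append((u.max(),v)); L.append((u.min(),v))
for nm,Q,z in(('back',R,.061),('front sill',L,.012)):
    P=np.array([ray(f,*q,z)[:2] for q in Q],np.float32)
    vx,vy,x0,y0=cv2.fitLine(P,cv2.DIST_HUBER,0,1e-4,1e-4).ravel()
    print(nm,'yaw',np.degrees(np.arctan(-vx/vy)),'at',x0,y0)
for p in[(434,157),(345,157)]: print(ray(f,*p,.061).round(4))
cv2.imwrite('pics/w0c.png',cv2.resize(f['img'][0:210,270:470,::-1],None,fx=2.8,fy=2.8,interpolation=cv2.INTER_NEAREST))
E
```

```text
knob blob [322 179  12  19 156] [327.57051282 187.02564103]
knob top [ 0.554  -0.3286  0.069 ] scale 16mm px 13.373159432676845
back yaw 6.055773 at 0.66278267 -0.19833179
front sill yaw -10.168844 at 0.54430866 -0.186312
[ 0.6751 -0.2764  0.061 ]
[ 0.5701 -0.2867  0.061 ]
```

View pics/w0c.png

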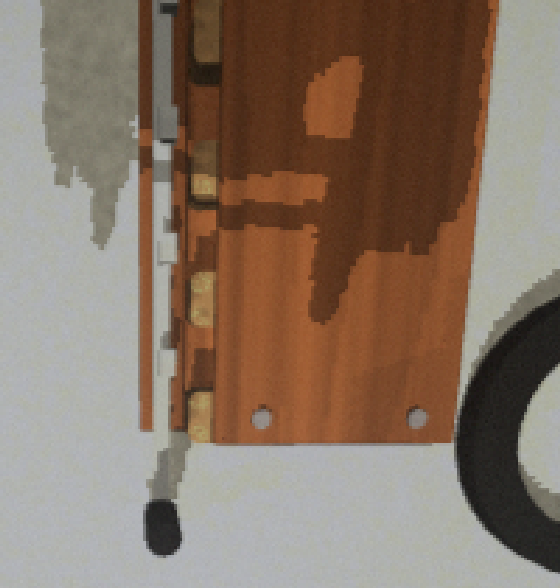

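The board's yaw is 6.05° and its mouth origin is near (0.548,-0.158). The knob is at about (0.5535,-0.3275) and the keeper is closed. I now pinch the knob.

```bash
python3 -c "
from h import *
go(.5535,-.3275,.042,96.05)"
```

```text
move [-0.0051  0.0102  0.1569] turn -0.5 | tcp [ 0.5428 -0.3235  0.1989] yaw 95.57 F [-0.2 -0.1 -0.2] w 0.0915 g 0.0 t 1.6 q6 -42.0
```

Call:
apply_moves(
  series=[-0.005,0.01,0.03,-0.5,-0.005,0.01,0.06,-0.5,-0.005,0.01,0.09,-0.5,-0.005,0.01,0.115,-0.5,-0.005,0.01,0.135,-0.5,-0.005,0.01,0.15,-0.5,-0.005,0.01,0.157,-0.5,-0.005,0.01,0.157,-0.5],
)

```text
time: 2.3
tcp_pos: [0.5528, -0.3267, 0.0404]
eef_rot: [[-0.106, 0.994, -0.002], [0.994, 0.106, 0.001], [0.002, -0.002, -1.0]]
wrist_force: [-0.5, 0.2, 0.7]
grip_width: 0.0912
grasp_force: 0.0
```

Call:
apply_moves(
  series=[0,0,0,0,0,0,0,0,0,0,0,0,0,0,0,0,0,0,0,0,0,0,0,0,0,0,0,0,0,0,0,0],
  claw=1,
)

```text
time: 2.97
tcp_pos: [0.5536, -0.3271, 0.0419]
eef_rot: [[-0.107, 0.994, 0.0], [0.994, 0.107, -0.0], [-0.0, 0.0, -1.0]]
wrist_force: [-0.3, 0.5, -0.8]
grip_width: 0.0404
grasp_force: 0.0
```

```bash
python3 -c "
from h import *
go(.5535,-.3275,.042,96.05)"
```

```text
move [-0.0004 -0.0002 -0.0001] turn 0.1 | tcp [ 0.5536 -0.3271  0.0419] yaw 96.13 F [-0.3  0.5 -0.8] w 0.0404 g 0.0 t 3.0 q6 -42.0
```

Still closing, so I wait, then slide.

Call:
apply_moves(
  series=[0,0,0,0,0,0,0,0,0,0,0,0,0,0,0,0,0,0,0,0,0,0,0,0,0,0,0,0,0,0,0,0],
)

```text
time: 3.63
tcp_pos: [0.5536, -0.3271, 0.0418]
eef_rot: [[-0.107, 0.994, -0.0], [0.994, 0.107, 0.0], [0.0, -0.0, -1.0]]
wrist_force: [-0.3, -0.1, 0.6]
grip_width: 0.0003
grasp_force: 0.0
```

Call:
apply_moves(
  series=[-0.004,0,0,0,-0.008,0,0,0,-0.012,0,0,0,-0.016,0,0,0,-0.02,0,0,0,-0.023,0,0,0,-0.025,0,0,0,-0.025,0,0,0],
)

```text
time: 4.3
tcp_pos: [0.5563, -0.3524, 0.0418]
eef_rot: [[-0.106, 0.994, 0.0], [0.994, 0.106, -0.0], [-0.0, 0.0, -1.0]]
wrist_force: [-0.9, -0.3, 1.0]
grip_width: 0.0005
grasp_force: 0.0
```

```bash
python3 -c "
from h import *
go(.5535,-.3275,.042,96.05)"
```

```text
move [ 0.0251 -0.0001 -0.0002] turn 0.1 | tcp [ 0.5563 -0.3524  0.0418] yaw 96.11 F [-0.9 -0.3  1. ] w 0.0005 g 0.0 t 4.3 q6 -44.0
```

The fingers shut on nothing, so the knob isn't where I pinched. I look.

```bash
python3 - <<'E'
from h import *
f=grab('wrist'); g=grab('top'); s=grab('scene')
a=cv2.resize(f['img'][60:330,200:500],(500,450)); b=cv2.resize(g['img'][180:225,395:425],(300,450),interpolation=cv2.INTER_NEAREST)
cv2.imwrite('pics/k1.png',np.hstack([a,b])[:,:,::-1])
t=ctrl.state()['tcp_pos']; print(proj(f,t),proj(g,t),proj(s,t))
print((-f['R'].T@f['t']).round(3))
E
```

```text
[318.59025823 226.52578819] [427.97223182 202.84146628] [215.77733317 154.58972333]
[ 0.549 -0.271  0.244]
```

View pics/k1.png

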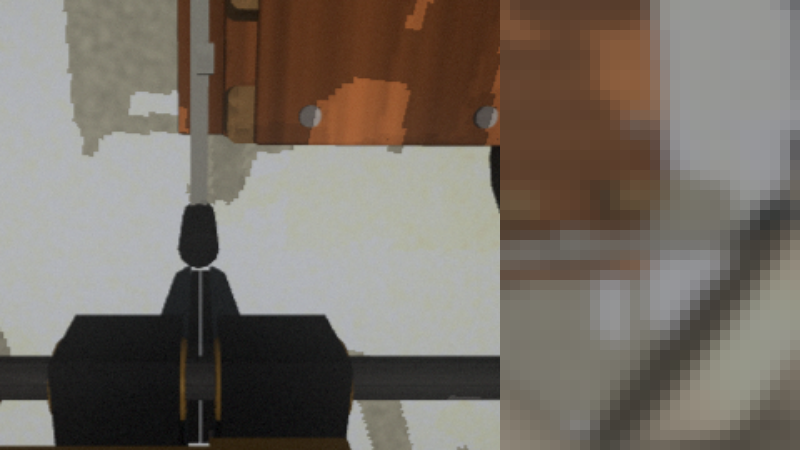

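```bash
python3 - <<'E'
from h import *
f=grab('wrist')
for v in (196,203,209,214,219): print(v,ray(f,319,v,.069).round(4),ray(f,319,v,.030).round(4))
t=np.array(ctrl.state()['tcp_pos']); R=np.array(ctrl.state()['eef_rot'])
for o in((.016,0,0),(.016,0,-.02)): print(proj(f,t+R@np.array(o)))
go(.5535,-.3275,.042,96.05)
E
```

```text
196 [ 0.5532 -0.3196  0.069 ] [ 0.5542 -0.3305  0.03  ]
203 [ 0.5537 -0.3242  0.069 ] [ 0.5548 -0.3361  0.03  ]
209 [ 0.5541 -0.3282  0.069 ] [ 0.5553 -0.341   0.03  ]
214 [ 0.5544 -0.3316  0.069 ] [ 0.5558 -0.3452  0.03  ]
219 [ 0.5548 -0.335   0.069 ] [ 0.5562 -0.3494  0.03  ]
[318.62599146 207.21876771]
[318.50192778 216.33317658]
move [ 0.0244 -0.0001 -0.0002] turn 0.1 | tcp [ 0.5562 -0.3517  0.0418] yaw 96.14 F [ 0.3 -0.4 -0.9] w 0.0001 g 0.0 t 4.5 q6 -44.0
```

The pad missed the knob even though the measurements agree. I check the tabs and the knob in the wrist view with rays.

```bash
python3 - <<'E'
from h import *
O=np.array([.548,-.158]); a=np.radians(6.05); Rb=np.array([[np.cos(a),-np.sin(a)],[np.sin(a),np.cos(a)]])
loc=lambda P:(Rb.T@(P[:2]-O)*1000).round(1)
w=cv2.imread('pics/w0.png')[:,:,::-1]
f=grab('wrist','w1.png')
# now view: tab at crop(205,58)->, cheek front top, board end
for n,u,v,z in[('tab',323,94.8,.034),('cheekA top',344,127,.056),('roofcorner',353,147,.061),('sill end',310,139.5,.012),('bar end/knob base',319,183,.03)]: print(n,loc(ray(f,u,v,z)))
g=cv2.cvtColor(f['img'],cv2.COLOR_RGB2GRAY)
print('col319',[(v,int(g[v,319])) for v in range(176,226,3)])
# old camera: reconstruct from recorded pose is f-independent: rotation same tool yaw approx
E
```

```text
tab [ -9.3 -98.5]
cheekA top [   3.9 -119.2]
roofcorner [   9.5 -131.2]
sill end [ -19.2 -130.5]
bar end/knob base [ -12.  -161.8]
col319 [(176, 112), (179, 112), (182, 103), (185, 32), (188, 35), (191, 34), (194, 32), (197, 37), (200, 34), (203, 35), (206, 34), (209, 36), (212, 29), (215, 33), (218, 33), (221, 47), (224, 76)]
```

```bash
python3 - <<'E'
from h import *
s=grab('scene'); t=np.array(ctrl.state()['tcp_pos'])
im=s['img'].copy()
c=cv2.resize(im[100:220,150:310],(800,600),interpolation=cv2.INTER_CUBIC)
q=lambda X:tuple(int(k) for k in (proj(s,X)-[150,100])*5)
cv2.circle(c,q(t),5,(255,0,0),1); cv2.circle(c,q([.5565,-.328,.069]),5,(0,255,0),1); cv2.circle(c,q([.5565,-.328,.03]),5,(0,0,255),1)
cv2.imwrite('pics/s1.png',c[:,:,::-1]); print(q(t))
E
```

```text
(328, 272)
```

View pics/s1.png

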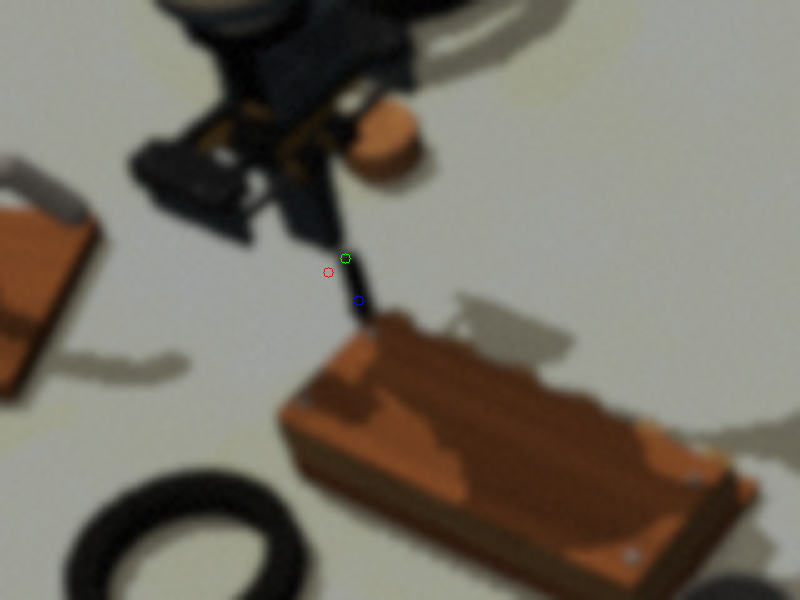

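The scene crop shows the knob as modelled, with its base at (360,300) and top at (345,258). The fingertips end near (315,243), above the projected TCP at (328,272). So the tips seem to sit about 25–30 mm higher than the reported TCP. I check this with a gentle touch on the free table, approaching in stages.

Call:
apply_moves(
  series=[-0.02,0,0,0,-0.03,0,0,0,-0.03,0,0.005,0,-0.03,0,0.01,0,-0.03,0,0.015,0,-0.03,0,0.02,0,-0.03,0,0.025,0,-0.03,0,0.03,0],
)

```text
time: 5.27
tcp_pos: [0.5594, -0.3812, 0.0111]
eef_rot: [[-0.107, 0.994, -0.0], [0.994, 0.107, 0.0], [0.0, -0.0, -1.0]]
wrist_force: [-0.4, -0.4, 0.4]
grip_width: 0.0005
grasp_force: 0.0
```

```bash
python3 - <<'E'
from h import *
go(.5535,-.3275,.042,96.05)
s=grab('scene'); t=np.array(ctrl.state()['tcp_pos'])
c=cv2.resize(s['img'][80:200,130:290],(800,600),interpolation=cv2.INTER_CUBIC)
q=lambda X:tuple(int(k) for k in (proj(s,X)-[130,80])*5)
cv2.circle(c,q(t),5,(255,0,0),1); cv2.circle(c,q([*t[:2],0]),5,(0,0,255),1);cv2.circle(c,q(t+[0,0,.03]),5,(0,255,0),1)
cv2.imwrite('pics/s2.png',c[:,:,::-1])
E
```

```text
move [ 0.054  -0.0001 -0.0308] turn 0.1 | tcp [ 0.5594 -0.3812  0.0111] yaw 96.15 F [-0.4 -0.4  0.4] w 0.0005 g 0.0 t 5.3 q6 -45.0
```

View pics/s2.png

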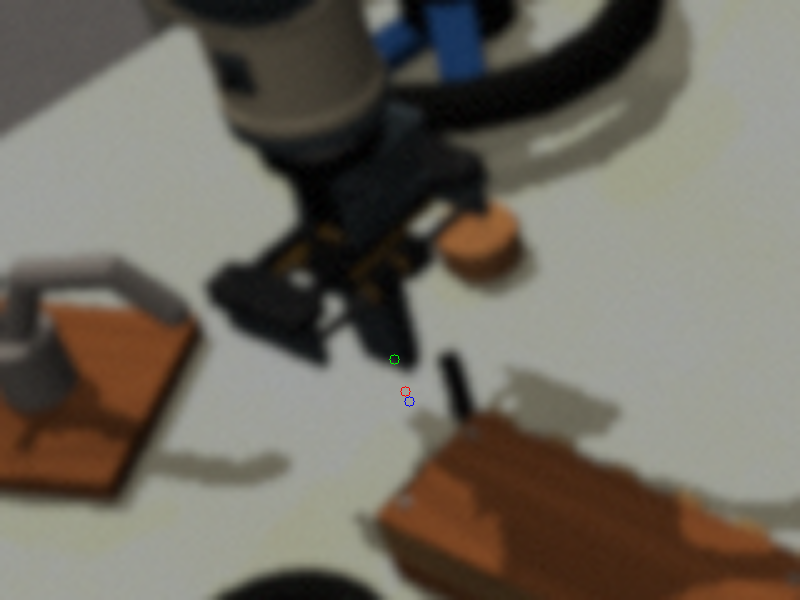

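The tips end around (390,358), which again is about 30 mm above the reported TCP (405,391). I descend in fine steps for contact.

Call:
apply_moves(
  series=[0,0,0.003,0,0,0,0.006,0,0,0,0.009,0,0,0,0.012,0,0,0,0.015,0,0,0,0.018,0,0,0,0.021,0,0,0,0.021,0],
)

```text
time: 5.98
tcp_pos: [0.5591, -0.3815, -0.0099]
eef_rot: [[-0.107, 0.994, -0.001], [0.994, 0.107, 0.001], [0.001, -0.001, -1.0]]
wrist_force: [0.1, 0.0, -0.3]
grip_width: 0.0006
grasp_force: 0.0
```

Call:
apply_moves(
  series=[0,0,0.001,0,0,0,0.002,0,0,0,0.003,0,0,0,0.004,0,0,0,0.005,0,0,0,0.006,0,0,0,0.007,0,0,0,0.007,0],
)

```text
time: 6.65
tcp_pos: [0.5594, -0.3817, -0.0164]
eef_rot: [[-0.107, 0.994, -0.0], [0.994, 0.107, 0.0], [0.0, -0.0, -1.0]]
wrist_force: [-0.9, -0.0, -0.4]
grip_width: 0.0008
grasp_force: 0.0
```

Call:
apply_moves(
  series=[0,0,0.001,0,0,0,0.002,0,0,0,0.003,0,0,0,0.004,0,0,0,0.005,0,0,0,0.005,0,0,0,0.005,0,0,0,0.005,0],
)

```text
time: 7.32
tcp_pos: [0.5595, -0.3818, -0.0212]
eef_rot: [[-0.107, 0.994, 0.0], [0.994, 0.107, -0.0], [-0.0, 0.0, -1.0]]
wrist_force: [-0.9, -0.6, -0.0]
grip_width: 0.0008
grasp_force: 0.0
```

Call:
apply_moves(
  series=[0,0,0.001,0,0,0,0.001,0,0,0,0.002,0,0,0,0.002,0,0,0,0.003,0,0,0,0.003,0,0,0,0.003,0,0,0,0.003,0],
)

```text
time: 7.98
tcp_pos: [0.5595, -0.3818, -0.0242]
eef_rot: [[-0.107, 0.994, -0.0], [0.994, 0.107, 0.0], [0.0, -0.0, -1.0]]
wrist_force: [0.8, 0.4, 0.3]
grip_width: 0.0009
grasp_force: 0.0
```

Call:
apply_moves(
  series=[0,0,0.001,0,0,0,0.001,0,0,0,0.002,0,0,0,0.002,0,0,0,0.003,0,0,0,0.003,0,0,0,0.003,0,0,0,0.003,0],
)

```text
time: 8.65
tcp_pos: [0.5595, -0.3817, -0.0272]
eef_rot: [[-0.107, 0.994, -0.0], [0.994, 0.107, 0.0], [0.0, -0.0, -1.0]]
wrist_force: [-0.2, 0.5, -0.9]
grip_width: 0.0006
grasp_force: 0.0
```

Call:
apply_moves(
  series=[0,0,0.001,0,0,0,0.001,0,0,0,0.002,0,0,0,0.002,0,0,0,0.002,0,0,0,0.002,0,0,0,0.002,0,0,0,0.002,0],
)

```text
time: 9.32
tcp_pos: [0.5595, -0.3818, -0.0292]
eef_rot: [[-0.107, 0.994, 0.0], [0.994, 0.107, -0.0], [-0.0, 0.0, -1.0]]
wrist_force: [0.5, 0.4, 0.0]
grip_width: 0.0005
grasp_force: 0.0
```

Call:
apply_moves(
  series=[0,0,0.001,0,0,0,0.001,0,0,0,0.002,0,0,0,0.002,0,0,0,0.002,0,0,0,0.002,0,0,0,0.002,0,0,0,0.002,0],
)

```text
time: 9.98
tcp_pos: [0.5595, -0.3818, -0.0308]
eef_rot: [[-0.107, 0.994, 0.0], [0.994, 0.107, -0.0], [-0.0, 0.0, -1.0]]
wrist_force: [-2.1, 2.0, 6.9]
grip_width: 0.0002
grasp_force: 3.3
```

```bash
python3 - <<'E'
from h import *
go(.5535,-.3275,.042,96.05)
s=grab('scene'); w=grab('wrist');t=np.array(ctrl.state()['tcp_pos'])
c=cv2.resize(s['img'][110:180,170:250],(480,420),interpolation=cv2.INTER_CUBIC)
q=lambda X:tuple(int(k) for k in (proj(s,X)-[170,110])*6)
cv2.circle(c,q(t),5,(255,0,0),1); cv2.circle(c,q([*t[:2],0]),5,(0,0,255),1)
cv2.imwrite('pics/s3.png',np.hstack([c,cv2.resize(w['img'][150:330,250:387],(320,420))])[:,:,::-1])
E
```

```text
move [ 0.0546 -0.0002 -0.0728] turn 0.1 | tcp [ 0.5595 -0.3818 -0.0308] yaw 96.13 F [-2.1  2.   6.9] w 0.0002 g 3.3 t 10.0 q6 -45.0
```

View pics/s3.png

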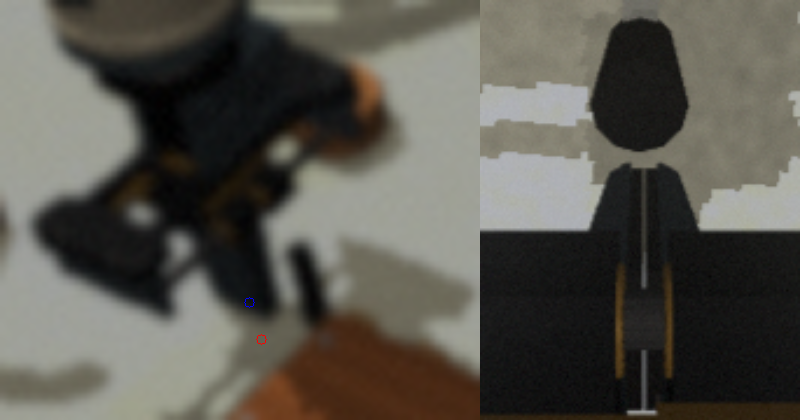

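Contact came at a reading of -0.030, so the true tip height is the reading plus 30 mm. I go back and pinch the knob with the reading at 0.012.

Call:
apply_moves(
  series=[0,0,-0.02,0,0,0,-0.05,0,0,0,-0.085,0,0,0,-0.11,0,0.02,0,-0.11,0,0.04,0,-0.11,0,0.054,0,-0.11,0,0.054,0,-0.11,0],
  claw=0.2,
)

```text
time: 10.75
tcp_pos: [0.5531, -0.3253, 0.0787]
eef_rot: [[-0.108, 0.994, -0.001], [0.994, 0.108, 0.001], [0.001, -0.001, -1.0]]
wrist_force: [0.3, 0.0, -1.1]
grip_width: 0.0508
grasp_force: 0.0
```

```bash
python3 -c "
from h import *
go(.556,-.328,.012,96.05)"
```

```text
move [-0.0031  0.0027  0.0667] turn 0.2 | tcp [ 0.5531 -0.3253  0.0787] yaw 96.22 F [ 0.3  0.  -1.1] w 0.0508 g 0.0 t 10.8 q6 -42.0
```

Call:
apply_moves(
  series=[-0.001,0.003,0,0.2,-0.001,0.003,0,0.2,-0.001,0.003,0.02,0.2,-0.001,0.003,0.04,0.2,-0.001,0.003,0.055,0.2,-0.001,0.003,0.065,0.2,-0.001,0.003,0.067,0.2,-0.001,0.003,0.067,0.2],
)

```text
time: 11.42
tcp_pos: [0.5566, -0.3291, 0.0113]
eef_rot: [[-0.103, 0.995, -0.001], [0.995, 0.103, 0.001], [0.001, -0.001, -1.0]]
wrist_force: [0.1, -0.0, 0.7]
grip_width: 0.0731
grasp_force: 0.0
```

Call:
apply_moves(
  series=[0,0,0,0,0,0,0,0,0,0,0,0,0,0,0,0,0,0,0,0,0,0,0,0,0,0,0,0,0,0,0,0],
  claw=1,
)

```text
time: 12.08
tcp_pos: [0.5568, -0.3287, 0.0119]
eef_rot: [[-0.103, 0.995, -0.0], [0.995, 0.103, -0.0], [-0.0, -0.0, -1.0]]
wrist_force: [-8.5, -1.5, 0.9]
grip_width: 0.0225
grasp_force: 5.4
```

Call:
apply_moves(
  series=[0,0,0,0,0,0,0,0,0,0,0,0,0,0,0,0,0,0,0,0,0,0,0,0,0,0,0,0,0,0,0,0],
)

```text
time: 12.75
tcp_pos: [0.5532, -0.3282, 0.0115]
eef_rot: [[-0.103, 0.995, -0.006], [0.995, 0.103, 0.002], [0.002, -0.006, -1.0]]
wrist_force: [-21.5, -0.9, 10.6]
grip_width: 0.0151
grasp_force: 30.0
```

The knob is gripped at x = 0.553. I relieve the side force, then slide the keeper open.

Call:
apply_moves(
  series=[0,-0.004,0,0,-0.004,-0.004,0,0,-0.008,-0.004,0,0,-0.012,-0.004,0,0,-0.016,-0.004,0,0,-0.02,-0.004,0,0,-0.024,-0.004,0,0,-0.025,-0.004,0,0],
)

```text
time: 13.42
tcp_pos: [0.5552, -0.3512, 0.0115]
eef_rot: [[-0.103, 0.995, -0.001], [0.995, 0.103, 0.005], [0.005, -0.001, -1.0]]
wrist_force: [6.6, 28.2, 7.7]
grip_width: 0.0153
grasp_force: 30.0
```

Call:
apply_moves(
  series=[0,0,0,0,0,0,0,0,0,0,0,0,0,0,0,0,0,0,0,0,0,0,0,0,0,0,0,0,0,0,0,0],
)

```text
time: 14.08
tcp_pos: [0.5551, -0.3511, 0.0115]
eef_rot: [[-0.103, 0.995, -0.001], [0.995, 0.103, 0.004], [0.005, -0.001, -1.0]]
wrist_force: [5.4, 21.6, 4.3]
grip_width: 0.0151
grasp_force: 30.0
```

Call:
apply_moves(
  series=[0.001,0,0,0,0.001,0,0,0,0.001,0,0,0,0.001,0,0,0,0.001,0,0,0,0.001,0,-0.03,0,0.001,0,-0.07,0,0.001,0,-0.11,0],
  claw=0,
)

```text
time: 14.75
tcp_pos: [0.5545, -0.3528, 0.1224]
eef_rot: [[-0.103, 0.995, -0.002], [0.995, 0.103, 0.001], [0.001, -0.002, -1.0]]
wrist_force: [1.2, -0.1, 0.9]
grip_width: 0.0657
grasp_force: 0.0
```

```bash
python3 - <<'E'
from h import *
f=grab('top'); B=bars(f,box=(225,170,310,250)); print(B)
go(.50,-.10,.17,141)
E
```

```text
[(0.4604, 0.3179, -35.4, 0.094, 0.027, 245, 224), (0.5683, 0.1674, -28.6, 0.096, 0.027, 286, 195), (0.5783, 0.3293, -9.1, 0.097, 0.026, 243, 192)]
move [ 0.2597 -0.0311 -0.0404] turn -45.1 | tcp [ 0.558  -0.3553  0.1314] yaw 95.92 F [ 2.9 -2.4  9.7] w 0.0698 g 0.0 t 14.8 q6 -44.0
```

The keeper is open at its stop. Next I go to the bar nearest the board, at (0.568,0.167).

Call:
apply_moves(
  series=[0.03,0,-0.02,-4,0.07,0,-0.04,-10,0.11,0,-0.04,-16,0.15,0,-0.04,-22,0.19,0.01,-0.04,-28,0.23,0.01,-0.04,-34,0.27,0.01,-0.04,-40,0.31,0.02,-0.04,-46],
)

```text
time: 15.47
tcp_pos: [0.5415, -0.0411, 0.162]
eef_rot: [[-0.79, 0.613, -0.001], [0.613, 0.79, -0.0], [0.0, -0.001, -1.0]]
wrist_force: [1.8, -0.5, 0.6]
grip_width: 0.0914
grasp_force: 0.0
```

```bash
python3 -c "
from h import *
go(.542,.182,.10,151)"
```

```text
move [0.1364 0.1766 0.0619] turn -8.8 | tcp [ 0.5415 -0.0411  0.162 ] yaw 142.19 F [ 1.8 -0.5  0.6] w 0.0914 g 0.0 t 15.5 q6 -63.0
```

Call:
apply_moves(
  series=[0.02,0.03,0,-2,0.045,0.06,0,-4,0.07,0.09,0.01,-6,0.095,0.12,0.03,-8,0.12,0.15,0.05,-8.8,0.136,0.1766,0.062,-8.8,0.136,0.1766,0.062,-8.8,0.136,0.1766,0.062,-8.8],
)

```text
time: 16.13
tcp_pos: [0.5445, 0.1816, 0.099]
eef_rot: [[-0.874, 0.487, -0.001], [0.487, 0.874, -0.0], [0.001, -0.001, -1.0]]
wrist_force: [1.0, -0.8, -0.7]
grip_width: 0.0912
grasp_force: 0.0
```

```bash
python3 - <<'E'
from h import *
f=grab('wrist','w2.png')
print(bars(f,amin=400)); g=grab('top'); print(bars(g,box=(225,170,310,250)))
go(.542,.182,-.016,151)
E
```

```text
[(0.5711, 0.1725, -29.1, 0.095, 0.024, 323, 222), (0.5804, 0.3297, -8.7, 0.096, 0.032, 475, 157), (0.4669, 0.315, -31.9, 0.08, 0.028, 410, 49)]
[(0.4558, 0.3185, -31.7, 0.09, 0.026, 244, 225)]
move [0.004  0.0004 0.1161] turn -0.3 | tcp [0.5452 0.1797 0.1001] yaw 150.73 F [ 0.3 -0.3  1.7] w 0.0914 g 0.0 t 16.2 q6 -48.0
```

View pics/w2.png

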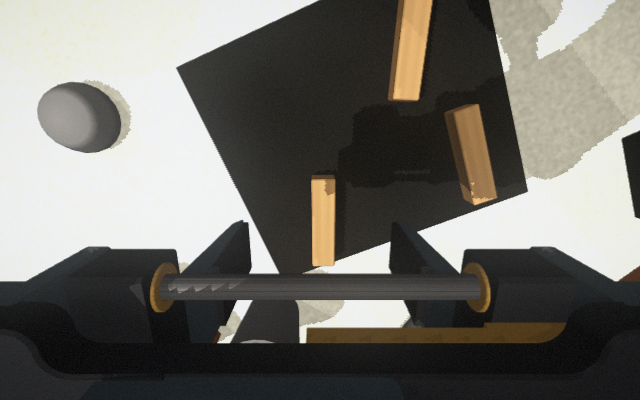

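The wrist view shows the bar centred between the fingers at (323,222). I grasp it.

Call:
apply_moves(
  series=[0.003,0.002,0.02,-0.3,0.003,0.002,0.045,-0.3,0.003,0.002,0.07,-0.3,0.003,0.002,0.09,-0.3,0.003,0.002,0.105,-0.3,0.003,0.002,0.112,-0.3,0.003,0.002,0.116,-0.3,0.003,0.002,0.116,-0.3],
)

```text
time: 16.9
tcp_pos: [0.5437, 0.1827, -0.016]
eef_rot: [[-0.874, 0.485, 0.0], [0.485, 0.874, -0.0], [-0.0, 0.0, -1.0]]
wrist_force: [0.1, -0.7, -0.0]
grip_width: 0.0912
grasp_force: 0.0
```

Call:
apply_moves(
  series=[0,0,0,0,0,0,0,0,0,0,0,0,0,0,0,0,0,0,0,0,0,0,0,0,0,0,0,0,0,0,0,0],
  claw=1,
)

```text
time: 17.57
tcp_pos: [0.5433, 0.1835, -0.0162]
eef_rot: [[-0.875, 0.484, -0.0], [0.484, 0.875, 0.0], [0.0, -0.0, -1.0]]
wrist_force: [0.0, 0.1, -0.9]
grip_width: 0.041
grasp_force: 0.0
```

Call:
apply_moves(
  series=[0,0,0,0,0,0,0,0,0,0,0,0,0,0,0,0,0,0,0,0,0,0,0,0,0,0,0,0,0,0,0,0],
)

```text
time: 18.23
tcp_pos: [0.5433, 0.1835, -0.0162]
eef_rot: [[-0.875, 0.484, -0.0], [0.484, 0.875, -0.0], [0.0, -0.0, -1.0]]
wrist_force: [-0.1, 0.2, -1.0]
grip_width: 0.0237
grasp_force: 30.0
```

Call:
apply_moves(
  series=[0,0,-0.01,0,0,0,-0.03,0,0,0,-0.05,0,0,0,-0.08,0,0,0,-0.1,0,0,0,-0.11,0,0,0,-0.11,0,0,0,-0.11,0],
)

```text
time: 18.9
tcp_pos: [0.5433, 0.1835, 0.0937]
eef_rot: [[-0.875, 0.484, 0.0], [0.484, 0.875, 0.0], [-0.0, 0.0, -1.0]]
wrist_force: [-1.0, 0.1, -1.0]
grip_width: 0.0237
grasp_force: 30.0
```

```bash
cat >> h.py <<'E'
O=np.array([.5455,-.158]); PSI=6.05; _a=np.radians(PSI)
Rb=np.array([[np.cos(_a),-np.sin(_a)],[np.sin(_a),np.cos(_a)]])
def brd(x,y): return O+Rb@np.array([x,y])
def loc(P): return (Rb.T@(np.array(P)[:2]-O)*1000).round(1)
def gob(x,y,z,yaw=PSI+180): go(*brd(x,y),z,yaw); print('board-local tcp',loc(ctrl.state()['tcp_pos']))
E
python3 - <<'E'
from h import *
f=grab('wrist'); print([b for b in bars(f,z=.13,amin=400)])
gob(-.10,.096,.09)
E
```

```text
[(0.5355, 0.0484, -28.8, 0.032, 0.019, 138, 328), (0.5885, 0.1599, 61.1, 0.024, 0.023, 320, 314), (0.5447, 0.1843, -28.9, 0.036, 0.024, 320, 248), (0.5394, 0.2888, -8.8, 0.059, 0.02, 476, 160), (0.4692, 0.2798, -31.8, 0.05, 0.017, 411, 50)]
move [-0.0308 -0.2761  0.0031] turn -35.0 | tcp [0.5428 0.1833 0.093 ] yaw 151.03 F [-0.3 -0.1  0.1] w 0.0238 g 30.0 t 18.9 q6 -48.0
board-local tcp [ 33.3 339.7]
```

The bar is gripped, with its outer end 17 mm ahead of the TCP as planned. I go to the staging pose in front of gap 4.

Call:
apply_moves(
  series=[-0.004,-0.03,0,-4,-0.008,-0.07,0,-9,-0.012,-0.11,0,-14,-0.016,-0.15,0,-19,-0.02,-0.19,0,-24,-0.025,-0.23,0,-29,-0.031,-0.26,0,-33,-0.031,-0.276,0,-35],
)

```text
time: 19.62
tcp_pos: [0.435, -0.0755, 0.0927]
eef_rot: [[-0.994, -0.108, -0.002], [-0.108, 0.994, 0.0], [0.002, 0.001, -1.0]]
wrist_force: [0.8, -0.1, 0.2]
grip_width: 0.0236
grasp_force: 30.0
```

Call:
apply_moves(
  series=[0,0,0,0,0,0,0,0,0,0,0,0,0,0,0,0,0,0,0,0,0,0,0,0,0,0,0,0,0,0,0,0],
)

```text
time: 20.28
tcp_pos: [0.4369, -0.0727, 0.0938]
eef_rot: [[-0.994, -0.106, 0.0], [-0.106, 0.994, 0.0], [-0.0, 0.0, -1.0]]
wrist_force: [0.2, -0.9, -0.7]
grip_width: 0.0241
grasp_force: 30.0
```

```bash
python3 - <<'E'
from h import *
gob(-.10,.096,.0075)
f=grab('top','t2.png')
c=cv2.resize(f['img'][150:250,300:440],(784,560),interpolation=cv2.INTER_CUBIC)
for i in range(5):
  for x in(0,.01): cv2.circle(c,tuple(int(k) for k in (proj(f,[*brd(x,-.096+.048*i),.055])-[300,150])*5.6),3,(0,0,255),1)
cv2.imwrite('pics/t2c.png',c[:,:,::-1])
E
```

```text
move [ 0.001  -0.0003  0.0863] turn 0.0 | tcp [ 0.4369 -0.0727  0.0938] yaw -173.94 F [ 0.2 -0.9 -0.7] w 0.0241 g 30.0 t 20.3 q6 -113.0
board-local tcp [-99.   96.3]
```

View pics/t2c.png

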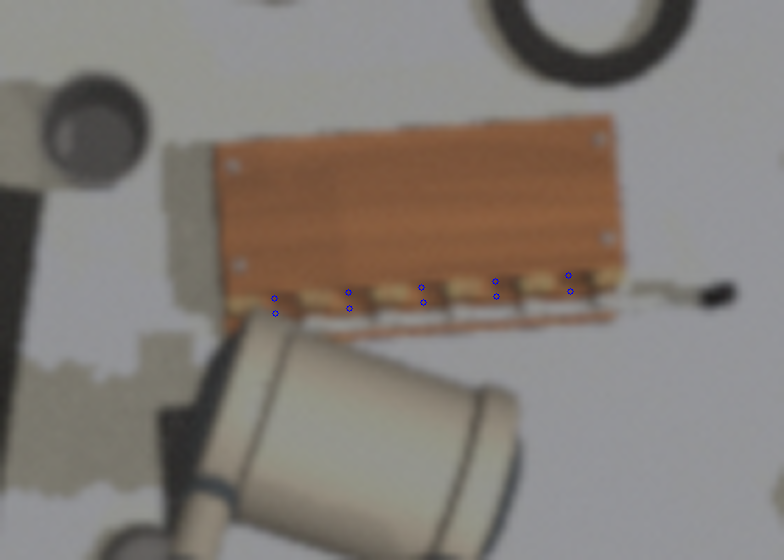

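The gap model dots sit in the mouths, the middle dot agrees with the roof midpoint, and the knob is at its open position. I lower the bar and then advance gently.

Call:
apply_moves(
  series=[0.001,0,0.02,0,0.001,0,0.04,0,0.001,0,0.06,0,0.001,0,0.075,0,0.001,0,0.083,0,0.001,0,0.086,0,0.001,0,0.086,0,0.001,0,0.086,0],
)

```text
time: 21.0
tcp_pos: [0.4361, -0.0732, 0.0083]
eef_rot: [[-0.994, -0.105, 0.001], [-0.105, 0.994, -0.0], [-0.0, -0.0, -1.0]]
wrist_force: [0.3, -0.1, 0.0]
grip_width: 0.0241
grasp_force: 30.0
```

Call:
apply_moves(
  series=[-0.005,0,0,0,-0.01,0,0,0,-0.015,0,0,0,-0.02,0,0,0,-0.025,0,0,0,-0.03,0,0,0,-0.035,0,0,0,-0.035,0,0,0],
)

```text
time: 21.67
tcp_pos: [0.4718, -0.0696, 0.0078]
eef_rot: [[-0.994, -0.105, 0.001], [-0.105, 0.994, -0.0], [-0.001, -0.0, -1.0]]
wrist_force: [2.1, -1.7, -0.3]
grip_width: 0.0239
grasp_force: 30.0
```

```bash
python3 -c "
from h import *
gob(-.10,.096,.0075)"
```

```text
move [0.0361 0.0003 0.0003] turn -0.0 | tcp [ 0.4718 -0.0696  0.0078] yaw -173.96 F [ 2.1 -1.7 -0.3] w 0.0239 g 30.0 t 21.7 q6 -112.0
board-local tcp [-63.9  95.7]
```

Call:
apply_moves(
  series=[-0.005,0,0,0,-0.01,0,0,0,-0.015,0,0,0,-0.02,0,0,0,-0.024,0,0,0,-0.027,0,0,0,-0.027,0,0,0,-0.027,0,0,0],
)

```text
time: 22.33
tcp_pos: [0.4979, -0.0668, 0.0078]
eef_rot: [[-0.994, -0.105, 0.001], [-0.105, 0.994, -0.0], [-0.001, -0.0, -1.0]]
wrist_force: [1.8, -4.0, -2.1]
grip_width: 0.0237
grasp_force: 30.0
```

Call:
apply_moves(
  series=[-0.002,0,0,0,-0.004,0,0,0,-0.006,0,0,0,-0.008,0,0,0,-0.01,0,0,0,-0.012,0,0,0,-0.014,0,0,0,-0.014,0,0,0],
)

```text
time: 23.0
tcp_pos: [0.511, -0.0654, 0.0077]
eef_rot: [[-0.994, -0.105, -0.001], [-0.105, 0.994, -0.0], [0.001, -0.0, -1.0]]
wrist_force: [-1.8, -5.8, -1.5]
grip_width: 0.0237
grasp_force: 30.0
```

```bash
python3 -c "
from h import *
gob(-.10,.096,.0075)"
```

```text
move [0.0755 0.0002 0.0003] turn -0.0 | tcp [ 0.511  -0.0654  0.0077] yaw -173.98 F [-1.8 -5.8 -1.5] w 0.0237 g 30.0 t 23.0 q6 -110.0
board-local tcp [-24.5  95.7]
```

Call:
apply_moves(
  series=[-0.001,0,0,0,-0.002,0,0,0,-0.003,0,0,0,-0.004,0,0,0,-0.004,0,0,0,-0.004,0,0,0,-0.004,0,0,0,-0.004,0,0,0],
)

```text
time: 23.67
tcp_pos: [0.5147, -0.065, 0.0077]
eef_rot: [[-0.994, -0.105, -0.001], [-0.105, 0.994, -0.0], [0.001, -0.0, -1.0]]
wrist_force: [-1.8, -8.2, -2.1]
grip_width: 0.0236
grasp_force: 30.0
```

```bash
python3 -c "
from h import *
gob(-.10,.096,.0075); f=grab('wrist','w3.png'); print(bars(f,z=.049,amin=200))"
```

```text
move [0.0791 0.0002 0.0003] turn -0.0 | tcp [ 0.5147 -0.065   0.0077] yaw -173.98 F [-1.8 -8.2 -2.1] w 0.0236 g 30.0 t 23.7 q6 -110.0
board-local tcp [-20.9  95.8]
[(0.5822, -0.1648, -83.9, 0.042, 0.027, 158, 324), (0.5156, -0.169, -84.2, 0.162, 0.005, 148, 235), (0.5137, -0.0607, 7.1, 0.031, 0.015, 328, 246)]
```

View pics/w3.png

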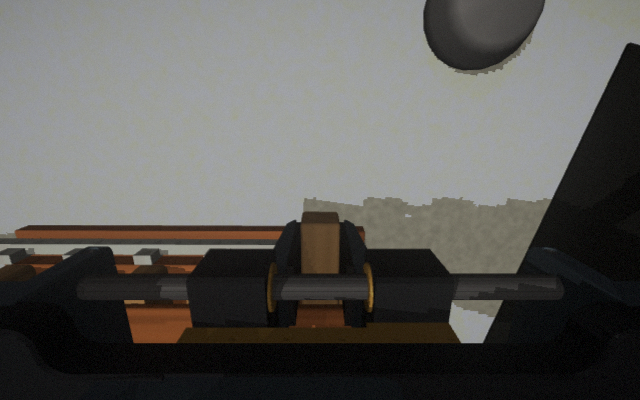

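Past 48 mm there is no resistance, so gap 4 is free. I release, back off, close the fingers and push.

Call:
apply_moves(
  series=[0,0,0,0,0,0,0,0,0,0,0,0,0,0,0,0,0,0,0,0,0.015,0,0,0,0.03,0,0,0,0.05,0,0,0],
  claw=0.3,
)

```text
time: 24.38
tcp_pos: [0.466, -0.07, 0.0079]
eef_rot: [[-0.994, -0.105, 0.001], [-0.105, 0.994, -0.0], [-0.001, -0.0, -1.0]]
wrist_force: [-0.3, 0.2, 0.4]
grip_width: 0.0643
grasp_force: 0.0
```

Call:
apply_moves(
  series=[0.005,0,0.006,0,0.005,0,0.006,0,0.005,0,0.006,0,0.005,0,0.006,0,0.005,0,0.006,0,0.005,0,0.006,0,0.005,0,0.006,0,0.005,0,0.006,0],
  claw=1,
)

```text
time: 25.05
tcp_pos: [0.4609, -0.0705, 0.0018]
eef_rot: [[-0.994, -0.105, 0.0], [-0.105, 0.994, -0.0], [-0.0, -0.0, -1.0]]
wrist_force: [-0.5, -0.3, 0.5]
grip_width: 0.0132
grasp_force: 0.0
```

```bash
python3 -c "
from h import *
gob(-.05,.095,.0015); f=grab('wrist'); print([(b,loc(b)) for b in bars(f,z=.049,amin=200)])
im=f['img'].astype(int); m=(im[:,:,0]-im[:,:,2])[:,312:330].mean(1); print([(v,int(m[v])) for v in range(170,260,4)])"
```

```text
move [-0.0249 -0.001   0.0004] turn -0.0 | tcp [ 0.4609 -0.0705  0.0018] yaw -173.96 F [-0.5 -0.3  0.5] w 0.0132 g 0.0 t 25.1 q6 -112.0
board-local tcp [-74.9  96. ]
[((0.5049, -0.1629, -83.9, 0.052, 0.004, 166, 303), array([-40.9,  -0.6]))]
[(170, -2), (174, 0), (178, 0), (182, -3), (186, 0), (190, 0), (194, 0), (198, 1), (202, 12), (206, 16), (210, 16), (214, 15), (218, 16), (222, 16), (226, 17), (230, 15), (234, 16), (238, 16), (242, 15), (246, 15), (250, 15), (254, 15), (258, 15)]
```

Call:
apply_moves(
  series=[-0.007,-0.001,0,0,-0.014,-0.001,0,0,-0.02,-0.001,0,0,-0.026,-0.001,0,0,-0.032,-0.001,0,0,-0.038,-0.001,0,0,-0.044,-0.001,0,0,-0.048,-0.001,0,0],
)

```text
time: 25.77
tcp_pos: [0.5094, -0.0664, 0.0018]
eef_rot: [[-0.994, -0.105, 0.0], [-0.105, 0.994, -0.0], [-0.0, -0.0, -1.0]]
wrist_force: [-0.9, -1.0, 1.1]
grip_width: 0.0004
grasp_force: 0.3
```

Call:
apply_moves(
  series=[-0.001,0,0,0,-0.002,0,0,0,-0.003,0,0,0,-0.004,0,0,0,-0.005,0,0,0,-0.006,0,0,0,-0.006,0,0,0,-0.006,0,0,0],
)

```text
time: 26.43
tcp_pos: [0.5145, -0.0658, 0.0018]
eef_rot: [[-0.994, -0.105, 0.0], [-0.105, 0.994, 0.0], [-0.0, -0.0, -1.0]]
wrist_force: [-0.1, -0.7, 0.4]
grip_width: 0.0006
grasp_force: 0.0
```

```bash
python3 -c "
from h import *
gob(-.05,.095,.0015)"
```

```text
move [0.0289 0.     0.0003] turn -0.0 | tcp [ 0.5145 -0.0658  0.0018] yaw -173.97 F [-0.1 -0.7  0.4] w 0.0006 g 0.0 t 26.4 q6 -110.0
board-local tcp [-21.1  94.9]
```

Call:
apply_moves(
  series=[-0.001,0,0,0,-0.002,0,0,0,-0.003,0,0,0,-0.004,0,0,0,-0.005,0,0,0,-0.005,0,0,0,-0.005,0,0,0,-0.005,0,0,0],
)

```text
time: 27.1
tcp_pos: [0.5195, -0.0653, 0.0018]
eef_rot: [[-0.994, -0.105, 0.0], [-0.105, 0.994, -0.0], [-0.0, -0.0, -1.0]]
wrist_force: [-0.0, 0.4, 0.2]
grip_width: 0.0004
grasp_force: 0.0
```

```bash
python3 -c "
from h import *
gob(-.05,.095,.0015); f=grab('wrist','w4.png'); g=grab('top'); cv2.imwrite('pics/w4c.png',np.vstack([cv2.resize(f['img'][180:310,220:420],(560,364)),cv2.resize(g['img'][185:220,325:425],(560,196),interpolation=cv2.INTER_CUBIC)])[:,:,::-1])"
```

```text
move [0.0339 0.     0.0003] turn -0.0 | tcp [ 0.5195 -0.0653  0.0018] yaw -173.97 F [-0.   0.4  0.2] w 0.0004 g 0.0 t 27.1 q6 -110.0
board-local tcp [-16.1  95. ]
```

View pics/w4c.png

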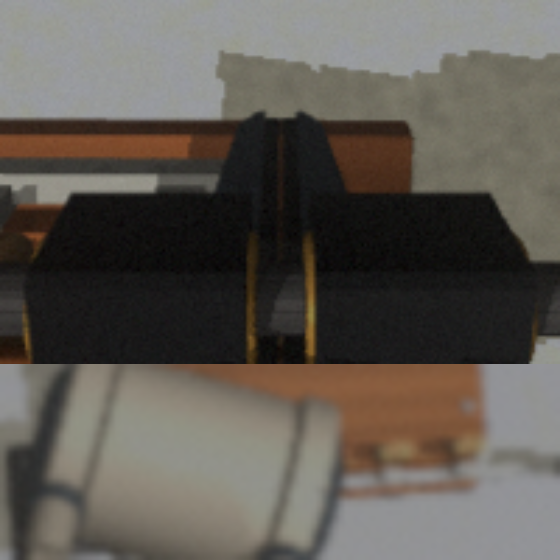

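The view shows the closed fingers at the mouth and no bar tail showing. I keep going until I feel the back.

Call:
apply_moves(
  series=[-0.001,0,0,0,-0.002,0,0,0,-0.003,0,0,0,-0.003,0,0,0,-0.003,0,0,0,-0.003,0,0,0,-0.003,0,0,0,-0.003,0,0,0],
)

```text
time: 27.87
tcp_pos: [0.5195, -0.065, 0.0016]
eef_rot: [[-0.994, -0.105, -0.005], [-0.105, 0.994, 0.0], [0.005, 0.001, -1.0]]
wrist_force: [-14.4, -6.2, 10.0]
grip_width: 0.0006
grasp_force: 7.5
```

Call:
apply_moves(
  series=[-0.001,0,0,0,-0.002,0,0,0,-0.002,0,0,0,-0.002,0,0,0,-0.002,0,0,0,-0.002,0,0,0,-0.002,0,0,0,-0.002,0,0,0],
)

```text
time: 28.53
tcp_pos: [0.5194, -0.0648, 0.0014]
eef_rot: [[-0.994, -0.105, -0.009], [-0.105, 0.994, 0.0], [0.008, 0.001, -1.0]]
wrist_force: [-23.7, -9.5, 16.8]
grip_width: 0.0008
grasp_force: 12.6
```

It stopped firmly exactly where the finger front meets the mouth plane, so the first bar is flush. I back off, lift and go for the next bar.

Call:
apply_moves(
  series=[0.01,0,0,0,0.03,0,-0.005,0,0.05,0,-0.02,0,0.05,0.02,-0.05,2,0.05,0.05,-0.08,4,0.05,0.085,-0.105,6,0.05,0.12,-0.11,8,0.05,0.16,-0.11,10],
  claw=0,
)

```text
time: 29.2
tcp_pos: [0.4591, 0.0903, 0.1141]
eef_rot: [[-0.997, 0.072, 0.005], [0.072, 0.997, 0.0], [-0.005, 0.001, -1.0]]
wrist_force: [1.0, -0.4, -0.4]
grip_width: 0.0507
grasp_force: 0.0
```

```bash
python3 - <<'E'
from h import *
g=grab('top'); print(bars(g,box=(225,170,310,250)))
go(.550,.334,.10,171)
E
```

```text
[(0.4578, 0.3191, -33.8, 0.091, 0.019, 244, 224), (0.5812, 0.3288, -9.0, 0.09, 0.026, 243, 190)]
move [-0.0753  0.2437  0.0139] turn 4.8 | tcp [0.4571 0.0964 0.1131] yaw 175.81 F [-2.5  4.1  0.6] w 0.0549 g 0.0 t 29.2 q6 -81.0
```

Call:
apply_moves(
  series=[-0.01,0.035,0,1,-0.02,0.07,0,2,-0.032,0.105,0,3,-0.043,0.14,0,4,-0.054,0.175,0.005,4.8,-0.065,0.21,0.01,4.8,-0.075,0.24,0.014,4.8,-0.075,0.24,0.014,4.8],
)

```text
time: 29.92
tcp_pos: [0.5507, 0.3283, 0.0968]
eef_rot: [[-0.989, 0.15, 0.001], [0.15, 0.989, 0.002], [-0.001, 0.002, -1.0]]
wrist_force: [-2.2, -0.9, -0.3]
grip_width: 0.0917
grasp_force: 0.0
```

Call:
apply_moves(
  series=[0,0,0,0,0,0,0,0,0,0,0,0,0,0,0,0,0,0,0,0,0,0,0,0,0,0,0,0,0,0,0,0],
)

```text
time: 30.58
tcp_pos: [0.5494, 0.3232, 0.098]
eef_rot: [[-0.988, 0.153, 0.0], [0.153, 0.988, 0.0], [-0.0, 0.0, -1.0]]
wrist_force: [0.6, -0.2, -0.2]
grip_width: 0.091
grasp_force: 0.0
```

```bash
python3 - <<'E'
from h import *
f=grab('wrist')
print(bars(f,amin=400))
go(.550,.334,-.016,171)
E
```

```text
[(0.7165, 0.3256, 81.2, 0.082, 0.02, 344, 334), (0.5798, 0.3347, -8.9, 0.098, 0.024, 334, 224), (0.4607, 0.3221, -31.9, 0.096, 0.024, 303, 104), (0.4287, 0.5471, 7.9, 0.043, 0.017, 559, 24)]
move [0.0011 0.0107 0.1139] turn 0.2 | tcp [0.5494 0.3232 0.0979] yaw 171.22 F [0.3 0.1 0.4] w 0.0911 g 0.0 t 30.6 q6 -56.0
```

Call:
apply_moves(
  series=[0.001,0.0135,0.02,0,0.001,0.0135,0.045,0,0.001,0.0135,0.07,0,0.001,0.0135,0.09,0,0.001,0.0135,0.105,0,0.001,0.0135,0.112,0,0.001,0.0135,0.114,0,0.001,0.0135,0.114,0],
)

```text
time: 31.3
tcp_pos: [0.5504, 0.3369, -0.0161]
eef_rot: [[-0.988, 0.152, -0.0], [0.152, 0.988, -0.0], [0.0, -0.0, -1.0]]
wrist_force: [-0.6, 0.1, 0.3]
grip_width: 0.0913
grasp_force: 0.0
```

Call:
apply_moves(
  series=[0,0,0,0,0,0,0,0,0,0,0,0,0,0,0,0,0,0,0,0,0,0,0,0,0,0,0,0,0,0,0,0],
  claw=1,
)

```text
time: 31.97
tcp_pos: [0.5504, 0.3368, -0.0162]
eef_rot: [[-0.988, 0.153, 0.0], [0.153, 0.988, 0.0], [-0.0, 0.0, -1.0]]
wrist_force: [-0.4, -0.4, -0.5]
grip_width: 0.041
grasp_force: 0.0
```

Call:
apply_moves(
  series=[0,0,0,0,0,0,0,0,0,0,0,0,0,0,0,0,0,0,0,0,0,0,0,0,0,0,0,0,0,0,0,0],
)

```text
time: 32.63
tcp_pos: [0.5504, 0.3369, -0.0162]
eef_rot: [[-0.988, 0.152, -0.0], [0.152, 0.988, -0.0], [0.0, -0.0, -1.0]]
wrist_force: [0.5, -0.6, -1.4]
grip_width: 0.024
grasp_force: 30.0
```

Call:
apply_moves(
  series=[0,0,-0.01,0,0,0,-0.03,0,0,0,-0.05,0,0,0,-0.08,0,0,0,-0.1,0,0,0,-0.115,0,0,0,-0.115,0,0,0,-0.115,0],
)

```text
time: 33.3
tcp_pos: [0.5508, 0.3371, 0.1]
eef_rot: [[-0.988, 0.152, 0.002], [0.152, 0.988, 0.001], [-0.002, 0.001, -1.0]]
wrist_force: [-0.6, 1.3, -1.6]
grip_width: 0.0238
grasp_force: 30.0
```

```bash
python3 - <<'E'
from h import *
f=grab('wrist'); p=np.array(ctrl.state()['tcp_pos']); X=np.array(ctrl.state()['eef_rot'])[:,0]
for b in bars(f,z=p[2]+.043,amin=400):
    if abs(b[5]-320)<12 and 220<b[6]<300: print(b,'outer end ahead of tcp',(np.array(b[:2])-p[:2])@X[:2]+b[3]/2)
gob(-.10,.0465,.10)
E
```

```text
(0.5474, 0.3388, -9.1, 0.039, 0.023, 319, 242) outer end ahead of tcp 0.022590965474220324
move [ 0.0378 -0.4703 -0.0011] turn -14.8 | tcp [0.5502 0.3368 0.0989] yaw 171.23 F [-0.1  0.3 -1.3] w 0.024 g 30.0 t 33.4 q6 -55.0
board-local tcp [ 56.8 491.5]
```

Call:
apply_moves(
  series=[0.003,-0.03,0,-1,0.006,-0.07,0,-3,0.01,-0.11,0,-5,0.013,-0.15,0,-7,0.017,-0.19,0,-9,0.021,-0.23,0,-11,0.025,-0.27,0,-13,0.029,-0.31,0,-14.8],
)

```text
time: 34.02
tcp_pos: [0.4728, 0.0334, 0.098]
eef_rot: [[-0.994, -0.107, -0.002], [-0.107, 0.994, 0.0], [0.002, 0.0, -1.0]]
wrist_force: [1.2, 0.1, -1.2]
grip_width: 0.024
grasp_force: 30.0
```

```bash
python3 -c "
from h import *
gob(-.10,.0465,.10)"
```

```text
move [ 0.0482 -0.1514 -0.002 ] turn 0.1 | tcp [0.4728 0.0334 0.098 ] yaw -173.85 F [ 1.2  0.1 -1.2] w 0.024 g 30.0 t 34.0 q6 -99.0
board-local tcp [-52.1 198. ]
```

Call:
apply_moves(
  series=[0.012,-0.035,0,0,0.024,-0.07,0,0,0.036,-0.1,0,0,0.048,-0.13,0,0,0.048,-0.148,0,0,0.048,-0.148,0.02,0,0.048,-0.148,0.045,0,0.048,-0.148,0.06,0],
)

```text
time: 34.68
tcp_pos: [0.441, -0.1174, 0.0367]
eef_rot: [[-0.995, -0.104, -0.002], [-0.104, 0.995, 0.001], [0.002, 0.001, -1.0]]
wrist_force: [-0.4, 1.0, -1.3]
grip_width: 0.0238
grasp_force: 30.0
```

Call:
apply_moves(
  series=[0,0,0,0,0,0,0,0,0,0,0,0,0,0,0,0,0,0,0,0,0,0,0,0,0,0,0,0,0,0,0,0],
)

```text
time: 35.35
tcp_pos: [0.4424, -0.1173, 0.0391]
eef_rot: [[-0.994, -0.105, 0.0], [-0.105, 0.994, -0.0], [-0.0, -0.0, -1.0]]
wrist_force: [1.0, 0.3, -0.3]
grip_width: 0.0238
grasp_force: 30.0
```

```bash
python3 -c "
from h import *
gob(-.10,.0465,.0075)"
```

```text
move [ 0.0018 -0.0048  0.0316] turn -0.0 | tcp [ 0.4424 -0.1173  0.0391] yaw -173.96 F [ 1.   0.3 -0.3] w 0.0238 g 30.0 t 35.4 q6 -118.0
board-local tcp [-98.2  51.3]
```

Lower with the -4.8 mm correction, then insert to TCP x ≈ -60, then -30, then -20.

Call:
apply_moves(
  series=[0.002,-0.0048,0,0,0.002,-0.0048,0.01,0,0.002,-0.0048,0.02,0,0.002,-0.0048,0.028,0,0.002,-0.0048,0.0316,0,0.002,-0.0048,0.0316,0,0.002,-0.0048,0.0316,0,0.002,-0.0048,0.0316,0],
)

```text
time: 36.02
tcp_pos: [0.4409, -0.1224, 0.0075]
eef_rot: [[-0.994, -0.105, 0.0], [-0.105, 0.994, -0.0], [-0.0, -0.0, -1.0]]
wrist_force: [-0.1, 0.1, -0.9]
grip_width: 0.0239
grasp_force: 30.0
```

Call:
apply_moves(
  series=[-0.005,0,0,0,-0.01,0,0,0,-0.016,0,0,0,-0.022,0,0,0,-0.028,0,0,0,-0.034,0,0,0,-0.04,0,0,0,-0.04,0,0,0],
)

```text
time: 36.68
tcp_pos: [0.4821, -0.1182, 0.0073]
eef_rot: [[-0.994, -0.105, 0.001], [-0.105, 0.994, -0.0], [-0.001, -0.0, -1.0]]
wrist_force: [-0.4, -0.1, 0.0]
grip_width: 0.0237
grasp_force: 30.0
```

Call:
apply_moves(
  series=[-0.005,0,0,0,-0.01,0,0,0,-0.015,0,0,0,-0.02,0,0,0,-0.024,0,0,0,-0.026,0,0,0,-0.028,0,0,0,-0.028,0,0,0],
)

```text
time: 37.35
tcp_pos: [0.5087, -0.1151, 0.0072]
eef_rot: [[-0.994, -0.105, 0.0], [-0.105, 0.994, -0.0], [-0.0, -0.0, -1.0]]
wrist_force: [-0.7, 0.1, -0.8]
grip_width: 0.024
grasp_force: 30.0
```

Call:
apply_moves(
  series=[-0.002,0,0,0,-0.004,0,0,0,-0.006,0,0,0,-0.008,0,0,0,-0.01,0,0,0,-0.012,0,0,0,-0.012,0,0,0,-0.012,0,0,0],
)

```text
time: 38.02
tcp_pos: [0.5141, -0.1134, 0.0061]
eef_rot: [[-0.994, -0.105, -0.011], [-0.105, 0.994, 0.002], [0.011, 0.003, -1.0]]
wrist_force: [-27.2, -11.3, 7.0]
grip_width: 0.0241
grasp_force: 30.0
```

```bash
python3 -c "
from h import *
gob(-.10,.0465,.0075)"
```

```text
move [ 0.0734 -0.0012 -0.0006] turn -0.0 | tcp [ 0.5141 -0.1134  0.0061] yaw -173.95 F [-27.2 -11.3   7. ] w 0.0241 g 30.0 t 38.0 q6 -115.0
board-local tcp [-26.6  47.7]
```

It stopped at a depth of about 48 mm with 27 N, so gap 3 is blocked. I pull out and shift to gap 2.

Call:
apply_moves(
  series=[0.012,0,0,0,0.03,0,0,0,0.05,0,0,0,0.07,0,0,0,0.083,0,0,0,0.083,0,0,0,0.083,-0.024,0,0,0.083,-0.048,0,0],
)

```text
time: 38.68
tcp_pos: [0.4435, -0.1705, 0.0074]
eef_rot: [[-0.994, -0.107, 0.0], [-0.107, 0.994, -0.0], [-0.0, -0.0, -1.0]]
wrist_force: [1.0, -0.6, 0.5]
grip_width: 0.0237
grasp_force: 30.0
```

Call:
apply_moves(
  series=[0,0,0,0,0,0,0,0,0,0,0,0,0,0,0,0,0,0,0,0,0,0,0,0,0,0,0,0,0,0,0,0],
)

```text
time: 39.35
tcp_pos: [0.4429, -0.1701, 0.0072]
eef_rot: [[-0.994, -0.105, -0.0], [-0.105, 0.994, 0.0], [0.0, 0.0, -1.0]]
wrist_force: [0.7, 0.0, -1.0]
grip_width: 0.0237
grasp_force: 30.0
```

```bash
python3 -c "
from h import *
gob(-.10,-.0015,.0075)
f=grab('wrist'); p=np.array(ctrl.state()['tcp_pos']); X=np.array(ctrl.state()['eef_rot'])[:,0]
for b in bars(f,z=p[2]+.043,amin=300):
    if abs(b[5]-320)<12 and 220<b[6]<300: print(b,'outer end ahead of tcp',(np.array(b[:2])-p[:2])@X[:2]+b[3]/2)"
```

```text
move [-0.0033 -0.0003 -0.0003] turn 0.0 | tcp [ 0.4429 -0.1701  0.0072] yaw -173.95 F [ 0.7  0.  -1. ] w 0.0237 g 30.0 t 39.4 q6 -124.0
board-local tcp [-103.3   -1.2]
```

Call:
apply_moves(
  series=[-0.008,0,0,0,-0.016,0,0,0,-0.022,0,0,0,-0.028,0,0,0,-0.034,0,0,0,-0.04,0,0,0,-0.045,0,0,0,-0.045,0,0,0],
)

```text
time: 40.07
tcp_pos: [0.4888, -0.1657, 0.0072]
eef_rot: [[-0.994, -0.105, 0.001], [-0.105, 0.994, -0.0], [-0.001, -0.0, -1.0]]
wrist_force: [-0.1, 1.0, -1.4]
grip_width: 0.0236
grasp_force: 30.0
```

Call:
apply_moves(
  series=[-0.005,0,0,0,-0.01,0,0,0,-0.015,0,0,0,-0.02,0,0,0,-0.024,0,0,0,-0.027,0,0,0,-0.027,0,0,0,-0.027,0,0,0],
)

```text
time: 40.73
tcp_pos: [0.5145, -0.1627, 0.0072]
eef_rot: [[-0.994, -0.105, -0.0], [-0.105, 0.994, 0.0], [0.0, 0.0, -1.0]]
wrist_force: [-0.3, 0.4, -0.5]
grip_width: 0.0237
grasp_force: 30.0
```

Call:
apply_moves(
  series=[-0.002,0,0,0,-0.004,0,0,0,-0.006,0,0,0,-0.008,0,0,0,-0.01,0,0,0,-0.011,0,0,0,-0.011,0,0,0,-0.011,0,0,0],
)

```text
time: 41.4
tcp_pos: [0.5254, -0.1616, 0.0072]
eef_rot: [[-0.994, -0.105, -0.0], [-0.105, 0.994, 0.0], [0.0, 0.0, -1.0]]
wrist_force: [-0.8, 0.2, -0.9]
grip_width: 0.0235
grasp_force: 30.0
```

```bash
python3 -c "
from h import *
gob(-.10,-.0015,.0075)"
```

```text
move [ 0.0796 -0.     -0.0003] turn -0.0 | tcp [ 0.5254 -0.1616  0.0072] yaw -173.97 F [-0.8  0.2 -0.9] w 0.0235 g 30.0 t 41.4 q6 -119.0
board-local tcp [-20.4  -1.5]
```

Gap 2 is free. I release, back off and push home.

Call:
apply_moves(
  series=[0,0,0,0,0,0,0,0,0,0,0,0,0,0,0,0,0,0,0,0,0.015,0,0,0,0.035,0,0,0,0.06,0,0,0],
  claw=0.3,
)

```text
time: 42.07
tcp_pos: [0.4661, -0.1681, 0.0073]
eef_rot: [[-0.994, -0.106, 0.001], [-0.106, 0.994, -0.001], [-0.001, -0.001, -1.0]]
wrist_force: [-0.7, -0.0, 0.1]
grip_width: 0.0638
grasp_force: 0.0
```

Call:
apply_moves(
  series=[0.002,0,0.006,0,0.002,0,0.006,0,0.002,0,0.006,0,0.002,0,0.006,0,0.002,0,0.006,0,0.002,0,0.006,0,0.002,0,0.006,0,0.002,0,0.006,0],
  claw=1,
)

```text
time: 42.73
tcp_pos: [0.464, -0.1682, 0.0013]
eef_rot: [[-0.994, -0.105, 0.0], [-0.105, 0.994, -0.0], [-0.0, -0.0, -1.0]]
wrist_force: [-0.2, -0.3, 1.0]
grip_width: 0.0137
grasp_force: 0.0
```

Call:
apply_moves(
  series=[-0.005,0,0,0,-0.01,0,0,0,-0.016,0,0,0,-0.022,0,0,0,-0.028,0,0,0,-0.034,0,0,0,-0.04,0,0,0,-0.045,0,0,0],
)

```text
time: 43.4
tcp_pos: [0.5092, -0.1633, 0.0012]
eef_rot: [[-0.994, -0.105, 0.0], [-0.105, 0.994, -0.0], [-0.0, -0.0, -1.0]]
wrist_force: [-1.5, -0.5, 0.5]
grip_width: 0.0001
grasp_force: 0.3
```

```bash
python3 -c "
from h import *
gob(-.016,-.0015,.0015)"
```

```text
move [-0.0206 -0.     -0.0003] turn -0.0 | tcp [ 0.5092 -0.1633  0.0012] yaw -173.96 F [-1.5 -0.5  0.5] w 0.0001 g 0.3 t 43.4 q6 -120.0
board-local tcp [-36.6  -1.5]
```

Call:
apply_moves(
  series=[-0.004,0,0,0,-0.008,0,0,0,-0.012,0,0,0,-0.015,0,0,0,-0.018,0,0,0,-0.02,0,0,0,-0.021,0,0,0,-0.022,0,0,0],
)

```text
time: 44.07
tcp_pos: [0.5293, -0.1611, 0.0012]
eef_rot: [[-0.994, -0.105, -0.002], [-0.105, 0.994, 0.0], [0.002, 0.0, -1.0]]
wrist_force: [-11.1, -4.9, 8.2]
grip_width: 0.0003
grasp_force: 5.7
```

Call:
apply_moves(
  series=[-0.001,0,0,0,-0.002,0,0,0,-0.003,0,0,0,-0.003,0,0,0,-0.003,0,0,0,-0.003,0,0,0,-0.003,0,0,0,-0.003,0,0,0],
)

```text
time: 44.73
tcp_pos: [0.5293, -0.1608, 0.0011]
eef_rot: [[-0.994, -0.105, -0.007], [-0.105, 0.994, 0.001], [0.006, 0.001, -1.0]]
wrist_force: [-24.3, -9.7, 17.3]
grip_width: 0.0003
grasp_force: 12.2
```

```bash
python3 -c "
from h import *
gob(-.016,-.0015,.0015)"
```

```text
move [-0.0004 -0.0004 -0.0004] turn -0.0 | tcp [ 0.5293 -0.1608  0.0011] yaw -173.96 F [-24.3  -9.7  17.3] w 0.0003 g 12.2 t 44.7 q6 -119.0
board-local tcp [-16.4  -1.1]
```

The second bar is home. Next I go to the third.

Call:
apply_moves(
  series=[0.01,0,0,0,0.03,0,-0.005,0,0.055,0,-0.02,0,0.06,0.02,-0.05,3,0.06,0.05,-0.08,8,0.06,0.085,-0.105,13,0.06,0.12,-0.11,18,0.06,0.16,-0.11,24],
  claw=0,
)

```text
time: 45.4
tcp_pos: [0.4582, -0.0098, 0.1134]
eef_rot: [[-0.952, 0.307, 0.004], [0.307, 0.952, -0.001], [-0.004, 0.001, -1.0]]
wrist_force: [1.3, 0.5, 0.2]
grip_width: 0.0506
grasp_force: 0.0
```

```bash
python3 - <<'E'
from h import *
g=grab('top'); print(bars(g,box=(220,170,310,260)))
go(.434,.336,.10,148)
E
```

```text
[(0.4546, 0.3179, -34.9, 0.089, 0.025, 244, 225)]
move [0.1295 0.3153 0.0129] turn 13.4 | tcp [ 0.4558 -0.0042  0.1123] yaw 161.35 F [-3.8  3.2 -0.5] w 0.055 g 0.0 t 45.5 q6 -80.0
```

Call:
apply_moves(
  series=[0.015,0.037,0,2,0.03,0.074,0,4,0.046,0.11,0,6,0.061,0.148,0,8,0.076,0.184,0,10,0.091,0.22,0,12,0.106,0.258,0.01,13.4,0.118,0.288,0.013,13.4],
)

```text
time: 46.12
tcp_pos: [0.4308, 0.302, 0.0976]
eef_rot: [[-0.857, 0.515, 0.0], [0.515, 0.857, 0.0], [0.0, 0.0, -1.0]]
wrist_force: [0.3, -0.1, -0.5]
grip_width: 0.0913
grasp_force: 0.0
```

Call:
apply_moves(
  series=[0.011,0.022,0,0,0.011,0.022,0,0,0.011,0.022,0,0,0.011,0.022,0,0,0.011,0.022,0,0,0.011,0.022,0,0,0.011,0.022,0,0,0.011,0.022,0,0],
)

```text
time: 46.78
tcp_pos: [0.4337, 0.3234, 0.0984]
eef_rot: [[-0.857, 0.515, 0.0], [0.515, 0.857, 0.0], [-0.0, 0.0, -1.0]]
wrist_force: [0.1, -0.2, 0.7]
grip_width: 0.0911
grasp_force: 0.0
```

```bash
python3 - <<'E'
from h import *
f=grab('wrist')
print(bars(f,amin=400))
go(.434,.336,-.016,148)
E
```

```text
[(0.4608, 0.3216, -31.9, 0.095, 0.024, 331, 219), (0.4032, 0.5462, 6.7, 0.089, 0.017, 522, 40)]
move [0.0061 0.0108 0.1143] turn 1.0 | tcp [0.4337 0.3236 0.0983] yaw 149.0 F [-0.5  0.2  0.4] w 0.0912 g 0.0 t 46.8 q6 -29.0
```

Call:
apply_moves(
  series=[0.006,0.011,0.02,1,0.006,0.011,0.045,1,0.006,0.011,0.07,1,0.006,0.011,0.09,1,0.006,0.011,0.105,1,0.006,0.011,0.112,1,0.006,0.011,0.114,1,0.006,0.011,0.114,1],
)

```text
time: 47.5
tcp_pos: [0.4341, 0.3364, -0.0157]
eef_rot: [[-0.848, 0.529, -0.0], [0.529, 0.848, -0.0], [0.0, -0.0, -1.0]]
wrist_force: [-0.5, 0.2, 0.1]
grip_width: 0.0913
grasp_force: 0.0
```

Call:
apply_moves(
  series=[0,0,0,0,0,0,0,0,0,0,0,0,0,0,0,0,0,0,0,0,0,0,0,0,0,0,0,0,0,0,0,0],
  claw=1,
)

```text
time: 48.17
tcp_pos: [0.434, 0.3365, -0.0158]
eef_rot: [[-0.848, 0.529, 0.0], [0.529, 0.848, 0.0], [-0.0, 0.0, -1.0]]
wrist_force: [-0.3, -0.5, 0.1]
grip_width: 0.0409
grasp_force: 0.0
```

Call:
apply_moves(
  series=[0,0,0,0,0,0,0,0,0,0,0,0,0,0,0,0,0,0,0,0,0,0,0,0,0,0,0,0,0,0,0,0],
)

```text
time: 48.83
tcp_pos: [0.434, 0.3365, -0.0158]
eef_rot: [[-0.848, 0.529, -0.0], [0.529, 0.848, -0.0], [0.0, -0.0, -1.0]]
wrist_force: [-0.9, 0.5, -0.7]
grip_width: 0.0236
grasp_force: 30.0
```

Call:
apply_moves(
  series=[0,0,-0.01,0,0,0,-0.03,0,0,0,-0.05,0,0,0,-0.08,0,0,0,-0.1,0,0,0,-0.115,0,0,0,-0.115,0,0,0,-0.115,0],
)

```text
time: 49.5
tcp_pos: [0.4344, 0.3367, 0.1003]
eef_rot: [[-0.848, 0.529, 0.002], [0.529, 0.848, 0.001], [-0.001, 0.002, -1.0]]
wrist_force: [0.1, -0.4, -1.1]
grip_width: 0.024
grasp_force: 30.0
```

```bash
python3 - <<'E'
from h import *
f=grab('wrist'); p=np.array(ctrl.state()['tcp_pos']); X=np.array(ctrl.state()['eef_rot'])[:,0]
for b in bars(f,z=p[2]+.043,amin=400):
    if abs(b[5]-320)<12 and 220<b[6]<300: print(b,'outer end ahead of tcp',(np.array(b[:2])-p[:2])@X[:2]+b[3]/2)
gob(-.105,-.0495,.10)
E
```

```text
(0.4346, 0.3387, -31.3, 0.033, 0.022, 321, 249) outer end ahead of tcp 0.01708963662133823
move [-0.3041 -0.4641 -0.0007] turn -38.0 | tcp [0.4339 0.3364 0.0993] yaw 148.05 F [-0.5 -0.3 -0.5] w 0.0235 g 30.0 t 49.5 q6 -26.0
board-local tcp [-58.9 503.4]
```

Call:
apply_moves(
  series=[-0.018,-0.028,0,-4,-0.04,-0.062,0,-9,-0.062,-0.096,0,-14,-0.085,-0.13,0,-19,-0.107,-0.164,0,-24,-0.13,-0.198,0,-29,-0.152,-0.232,0,-34,-0.175,-0.266,0,-38],
)

```text
time: 50.22
tcp_pos: [0.4405, 0.0171, 0.0984]
eef_rot: [[-0.994, -0.11, -0.002], [-0.11, 0.994, 0.0], [0.002, 0.0, -1.0]]
wrist_force: [1.3, -0.7, -0.4]
grip_width: 0.0237
grasp_force: 30.0
```

```bash
python3 -c "
from h import *
gob(-.105,-.0495,.10)"
```

```text
move [ 0.0201 -0.2346 -0.0016] turn 0.3 | tcp [0.4405 0.0171 0.0984] yaw -173.68 F [ 1.3 -0.7 -0.4] w 0.0237 g 30.0 t 50.2 q6 -102.0
board-local tcp [-86.  185.2]
```

Call:
apply_moves(
  series=[0.005,-0.04,0,0,0.01,-0.08,0,0,0.015,-0.12,0,0,0.02,-0.16,0,0,0.02,-0.2,0,0,0.02,-0.228,0,0,0.02,-0.228,0.02,0,0.02,-0.228,0.045,0],
)

```text
time: 50.88
tcp_pos: [0.4464, -0.2123, 0.0539]
eef_rot: [[-0.995, -0.103, 0.002], [-0.103, 0.995, -0.001], [-0.002, -0.001, -1.0]]
wrist_force: [0.2, 0.1, -1.5]
grip_width: 0.0236
grasp_force: 30.0
```

Call:
apply_moves(
  series=[0,0,0,0,0,0,0,0,0,0,0,0,0,0,0,0,0,0,0,0,0,0,0,0,0,0,0,0,0,0,0,0],
)

```text
time: 51.55
tcp_pos: [0.446, -0.2101, 0.0546]
eef_rot: [[-0.994, -0.105, 0.0], [-0.105, 0.994, -0.0], [-0.0, -0.0, -1.0]]
wrist_force: [-0.2, -0.2, 0.3]
grip_width: 0.0238
grasp_force: 30.0
```

```bash
python3 -c "
from h import *
gob(-.10,-.0495,.0072)"
```

```text
move [-0.0044 -0.0082  0.0474] turn 0.0 | tcp [ 0.446  -0.2101  0.0546] yaw -173.95 F [-0.2 -0.2  0.3] w 0.0238 g 30.0 t 51.5 q6 -128.0
board-local tcp [-104.5  -41.3]
```

Call:
apply_moves(
  series=[0,-0.0082,0,0,0,-0.0082,0.012,0,0,-0.0082,0.025,0,0,-0.0082,0.038,0,0,-0.0082,0.045,0,0,-0.0082,0.0474,0,0,-0.0082,0.0474,0,0,-0.0082,0.0474,0],
)

```text
time: 52.22
tcp_pos: [0.4469, -0.2185, 0.0071]
eef_rot: [[-0.994, -0.105, 0.0], [-0.105, 0.994, -0.0], [-0.0, -0.0, -1.0]]
wrist_force: [-0.9, -0.4, -0.3]
grip_width: 0.0237
grasp_force: 30.0
```

Call:
apply_moves(
  series=[-0.006,0,0,0,-0.012,0,0,0,-0.018,0,0,0,-0.024,0,0,0,-0.03,0,0,0,-0.036,0,0,0,-0.042,0,0,0,-0.042,0,0,0],
)

```text
time: 52.88
tcp_pos: [0.4899, -0.2139, 0.0069]
eef_rot: [[-0.994, -0.106, 0.001], [-0.106, 0.994, -0.0], [-0.001, -0.001, -1.0]]
wrist_force: [-0.1, 0.3, -0.3]
grip_width: 0.0236
grasp_force: 30.0
```

Call:
apply_moves(
  series=[-0.005,0,0,0,-0.01,0,0,0,-0.015,0,0,0,-0.02,0,0,0,-0.024,0,0,0,-0.026,0,0,0,-0.026,0,0,0,-0.026,0,0,0],
)

```text
time: 53.55
tcp_pos: [0.5142, -0.211, 0.0068]
eef_rot: [[-0.994, -0.105, -0.0], [-0.105, 0.994, 0.0], [0.0, 0.0, -1.0]]
wrist_force: [-0.1, 0.2, -0.5]
grip_width: 0.0239
grasp_force: 30.0
```

Call:
apply_moves(
  series=[-0.002,0,0,0,-0.004,0,0,0,-0.006,0,0,0,-0.008,0,0,0,-0.01,0,0,0,-0.012,0,0,0,-0.012,0,0,0,-0.012,0,0,0],
)

```text
time: 54.22
tcp_pos: [0.5235, -0.2097, 0.0064]
eef_rot: [[-0.994, -0.105, -0.005], [-0.105, 0.994, 0.001], [0.005, 0.001, -1.0]]
wrist_force: [-16.3, -6.3, 5.8]
grip_width: 0.0236
grasp_force: 30.0
```

```bash
python3 -c "
from h import *
gob(-.10,-.0495,.0075)"
```

```text
move [ 0.0727 -0.0004 -0.0007] turn 0.0 | tcp [ 0.5235 -0.2097  0.0064] yaw -173.95 F [-16.3  -6.3   5.8] w 0.0236 g 30.0 t 54.2 q6 -124.0
board-local tcp [-27.3 -49. ]
```

Gap 1 is blocked as well: it stopped at about 48–50 mm with 16 N. That leaves gap 0 free.

Call:
apply_moves(
  series=[0.012,0,0,0,0.03,0,0,0,0.05,0,0,0,0.07,0,0,0,0.08,0,0,0,0.08,0,0,0,0.08,-0.024,0,0,0.08,-0.048,0,0],
)

```text
time: 54.88
tcp_pos: [0.4527, -0.2661, 0.007]
eef_rot: [[-0.994, -0.107, 0.0], [-0.107, 0.994, -0.0], [-0.0, -0.0, -1.0]]
wrist_force: [0.3, -0.2, -0.2]
grip_width: 0.0241
grasp_force: 30.0
```

Call:
apply_moves(
  series=[0,0,0,0,0,0,0,0,0,0,0,0,0,0,0,0,0,0,0,0,0,0,0,0,0,0,0,0,0,0,0,0],
)

```text
time: 55.55
tcp_pos: [0.4518, -0.2657, 0.0069]
eef_rot: [[-0.994, -0.106, -0.0], [-0.106, 0.994, 0.0], [0.0, 0.0, -1.0]]
wrist_force: [-0.0, 0.3, 0.1]
grip_width: 0.0238
grasp_force: 30.0
```

```bash
python3 -c "
from h import *
gob(-.10,-.0975,.0072)"
```

```text
move [-0.0046 -0.0002 -0.0003] turn 0.0 | tcp [ 0.4518 -0.2657  0.0069] yaw -173.94 F [-0.   0.3  0.1] w 0.0238 g 30.0 t 55.5 q6 -133.0
board-local tcp [-104.6  -97.3]
```

Call:
apply_moves(
  series=[-0.006,0,0,0,-0.012,0,0,0,-0.018,0,0,0,-0.024,0,0,0,-0.03,0,0,0,-0.036,0,0,0,-0.042,0,0,0,-0.042,0,0,0],
)

```text
time: 56.22
tcp_pos: [0.4949, -0.2616, 0.0069]
eef_rot: [[-0.994, -0.106, 0.001], [-0.106, 0.994, -0.0], [-0.001, -0.001, -1.0]]
wrist_force: [0.1, 0.0, 0.2]
grip_width: 0.024
grasp_force: 30.0
```

Call:
apply_moves(
  series=[-0.005,0,0,0,-0.01,0,0,0,-0.015,0,0,0,-0.02,0,0,0,-0.024,0,0,0,-0.028,0,0,0,-0.028,0,0,0,-0.028,0,0,0],
)

```text
time: 56.88
tcp_pos: [0.5215, -0.2585, 0.0068]
eef_rot: [[-0.994, -0.105, -0.0], [-0.105, 0.994, 0.0], [0.0, 0.0, -1.0]]
wrist_force: [-0.6, 0.2, -0.4]
grip_width: 0.0238
grasp_force: 30.0
```

Call:
apply_moves(
  series=[-0.002,0,0,0,-0.004,0,0,0,-0.006,0,0,0,-0.008,0,0,0,-0.01,0,0,0,-0.012,0,0,0,-0.014,0,0,0,-0.014,0,0,0],
)

```text
time: 57.55
tcp_pos: [0.5357, -0.2571, 0.0068]
eef_rot: [[-0.994, -0.105, 0.0], [-0.105, 0.994, -0.0], [-0.0, -0.0, -1.0]]
wrist_force: [0.3, -0.9, -0.5]
grip_width: 0.0238
grasp_force: 30.0
```

```bash
python3 -c "
from h import *
gob(-.10,-.0975,.0072)"
```

```text
move [ 0.0798  0.     -0.0004] turn 0.0 | tcp [ 0.5357 -0.2571  0.0068] yaw -173.95 F [ 0.3 -0.9 -0.5] w 0.0238 g 30.0 t 57.5 q6 -127.0
board-local tcp [-20.2 -97.5]
```

Gap 0 is free. I release and push home.

Call:
apply_moves(
  series=[0,0,0,0,0,0,0,0,0,0,0,0,0,0,0,0,0,0,0,0,0.015,0,0,0,0.035,0,0,0,0.06,0,0,0],
  claw=0.3,
)

```text
time: 58.22
tcp_pos: [0.4758, -0.2636, 0.0068]
eef_rot: [[-0.994, -0.106, 0.001], [-0.106, 0.994, -0.001], [-0.001, -0.001, -1.0]]
wrist_force: [-0.1, -0.7, 0.1]
grip_width: 0.064
grasp_force: 0.0
```

Call:
apply_moves(
  series=[0.002,0,0.0055,0,0.002,0,0.0055,0,0.002,0,0.0055,0,0.002,0,0.0055,0,0.002,0,0.0055,0,0.002,0,0.0055,0,0.002,0,0.0055,0,0.002,0,0.0055,0],
  claw=1,
)

```text
time: 58.88
tcp_pos: [0.4739, -0.2636, 0.0013]
eef_rot: [[-0.994, -0.106, 0.0], [-0.106, 0.994, -0.0], [-0.0, -0.0, -1.0]]
wrist_force: [-0.5, -0.0, 0.4]
grip_width: 0.0133
grasp_force: 0.0
```

Call:
apply_moves(
  series=[-0.005,0,0,0,-0.01,0,0,0,-0.016,0,0,0,-0.022,0,0,0,-0.028,0,0,0,-0.034,0,0,0,-0.04,0,0,0,-0.045,0,0,0],
)

```text
time: 59.55
tcp_pos: [0.5191, -0.2588, 0.0013]
eef_rot: [[-0.994, -0.105, 0.0], [-0.105, 0.994, -0.0], [-0.0, -0.0, -1.0]]
wrist_force: [-0.7, -1.0, 0.8]
grip_width: 0.0007
grasp_force: 0.2
```

Call:
apply_moves(
  series=[-0.004,0,0,0,-0.008,0,0,0,-0.012,0,0,0,-0.015,0,0,0,-0.018,0,0,0,-0.02,0,0,0,-0.021,0,0,0,-0.022,0,0,0],
)

```text
time: 60.22
tcp_pos: [0.5391, -0.2566, 0.0013]
eef_rot: [[-0.994, -0.106, -0.002], [-0.106, 0.994, 0.0], [0.002, 0.0, -1.0]]
wrist_force: [-11.7, -4.3, 8.9]
grip_width: 0.0004
grasp_force: 6.8
```

```bash
python3 -c "
from h import *
gob(-.016,-.0975,.0015)"
```

```text
move [-0.0007 -0.0001 -0.0002] turn 0.0 | tcp [ 0.5391 -0.2566  0.0013] yaw -173.94 F [-11.7  -4.3   8.9] w 0.0004 g 6.8 t 60.2 q6 -127.0
board-local tcp [-16.7 -97.4]
```

All three stopped at the same depth. I press once more, back off and go to the knob at (0.555,-0.3515).

Call:
apply_moves(
  series=[-0.002,0,0,0,-0.002,0,0,0,0.01,0,0,0,0.03,0,-0.005,0,0.05,0,-0.02,5,0.05,0,-0.055,11,0.05,0,-0.09,18,0.05,0,-0.12,25],
  claw=0.2,
)

```text
time: 60.88
tcp_pos: [0.4902, -0.262, 0.1234]
eef_rot: [[-0.944, 0.331, 0.0], [0.331, 0.944, -0.0], [-0.0, -0.0, -1.0]]
wrist_force: [1.6, 0.1, -0.1]
grip_width: 0.0511
grasp_force: 0.0
```

Call:
apply_moves(
  series=[0,0,0,7,0,0,0,14,0,0,0,21,0,0,0,28,0,0,0,35,0,0,0,42,0,0,0,49,0,0,0,56],
)

```text
time: 61.55
tcp_pos: [0.4904, -0.2618, 0.1214]
eef_rot: [[-0.254, 0.967, 0.0], [0.967, 0.254, 0.0], [0.0, 0.0, -1.0]]
wrist_force: [0.1, -0.3, -0.2]
grip_width: 0.0728
grasp_force: 0.0
```

```bash
python3 -c "
from h import *
go(.555,-.3515,.11,96.05)"
```

```text
move [-0.1031  0.0397  0.0114] turn 8.6 | tcp [ 0.4904 -0.2618  0.1214] yaw 104.69 F [ 0.1 -0.3 -0.2] w 0.0728 g 0.0 t 61.5 q6 -49.0
```

Call:
apply_moves(
  series=[-0.025,0.01,0,3,-0.05,0.02,0,6,-0.075,0.03,0,8.6,-0.103,0.0397,0,8.6,-0.103,0.0397,0,8.6,-0.103,0.0397,0,8.6,-0.103,0.0397,0,8.6,-0.103,0.0397,0,8.6],
)

```text
time: 62.22
tcp_pos: [0.555, -0.3502, 0.1213]
eef_rot: [[-0.113, 0.994, -0.001], [0.994, 0.113, 0.001], [0.001, -0.001, -1.0]]
wrist_force: [0.4, 0.8, 0.4]
grip_width: 0.0727
grasp_force: 0.0
```

```bash
python3 - <<'E'
from h import *
f=grab('wrist','w9.png'); g=cv2.cvtColor(f['img'],cv2.COLOR_RGB2GRAY)
c=f['img'][0:250,220:460]; cv2.imwrite('pics/w9c.png',cv2.resize(c,(576,600),interpolation=cv2.INTER_CUBIC)[:,:,::-1])
print('knob px',proj(f,[.555,-.3515,.069]))
go(.555,-.3515,.012,96.05)
E
```

```text
knob px [318.73002284 207.74538168]
move [-0.0013 -0.0002  0.1094] turn 0.4 | tcp [ 0.5551 -0.3502  0.1214] yaw 96.47 F [-0.1 -0.3 -0.1] w 0.0728 g 0.0 t 62.3 q6 -44.0
```

View pics/w9c.png

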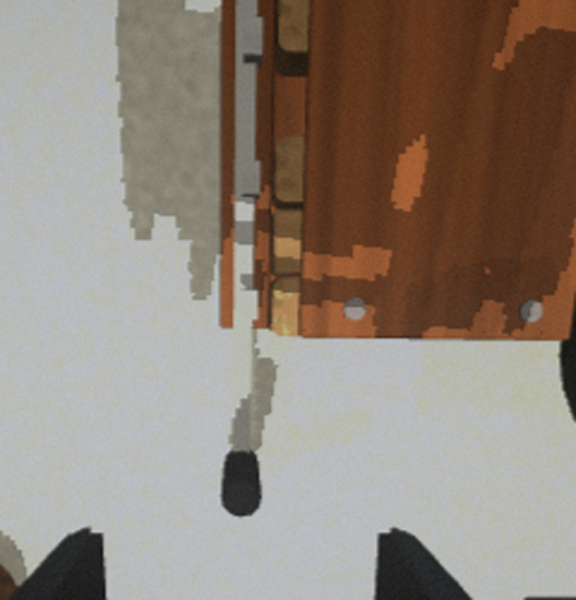

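The crop shows the bar in gap 0 at (287,240), its end flush with the cheek fronts. The tabs stand before the cheeks and the knob is at (240,485), centred between the fingers. I close the keeper.

Call:
apply_moves(
  series=[-0.001,0,0.025,0.4,-0.001,0,0.05,0.4,-0.001,0,0.075,0.4,-0.001,0,0.095,0.4,-0.001,0,0.105,0.4,-0.001,0,0.109,0.4,-0.001,0,0.109,0.4,-0.001,0,0.109,0.4],
)

```text
time: 62.93
tcp_pos: [0.5562, -0.3523, 0.0134]
eef_rot: [[-0.105, 0.994, 0.001], [0.994, 0.105, -0.001], [-0.001, 0.001, -1.0]]
wrist_force: [1.0, 0.6, -0.3]
grip_width: 0.0727
grasp_force: 0.0
```

Call:
apply_moves(
  series=[0,0,0,0,0,0,0,0,0,0,0,0,0,0,0,0,0,0,0,0,0,0,0,0,0,0,0,0,0,0,0,0],
  claw=1,
)

```text
time: 63.6
tcp_pos: [0.5557, -0.352, 0.0123]
eef_rot: [[-0.105, 0.994, -0.0], [0.994, 0.105, 0.0], [0.0, -0.0, -1.0]]
wrist_force: [-0.5, -1.1, 0.4]
grip_width: 0.0224
grasp_force: 0.0
```

Call:
apply_moves(
  series=[0,0,0,0,0,0,0,0,0,0,0,0,0,0,0,0,0,0,0,0,0,0,0,0,0,0,0,0,0,0,0,0],
)

```text
time: 64.27
tcp_pos: [0.5556, -0.352, 0.0123]
eef_rot: [[-0.105, 0.994, -0.0], [0.994, 0.105, 0.0], [0.0, -0.0, -1.0]]
wrist_force: [-3.1, -1.2, 0.6]
grip_width: 0.0152
grasp_force: 30.0
```

Call:
apply_moves(
  series=[0.004,0,0,0,0.008,0,0,0,0.012,0,0,0,0.016,0,0,0,0.02,0,0,0,0.023,0,0,0,0.025,0,0,0,0.025,0,0,0],
)

```text
time: 64.93
tcp_pos: [0.5532, -0.3281, 0.0124]
eef_rot: [[-0.106, 0.994, 0.0], [0.994, 0.106, -0.002], [-0.002, 0.0, -1.0]]
wrist_force: [-4.7, -10.6, -3.0]
grip_width: 0.0153
grasp_force: 30.0
```

```bash
python3 -c "
from h import *
gob(-.012,-.17,.012,96.05)"
```

```text
move [-0.0001 -0.0017  0.0004] turn 0.0 | tcp [ 0.5532 -0.3281  0.0124] yaw 96.07 F [ -4.7 -10.6  -3. ] w 0.0153 g 30.0 t 64.9 q6 -42.0
board-local tcp [ -10.3 -169.9]
```

Closed against its stop: 24 mm of travel, with a force at the end. I release and lift clear.

Call:
apply_moves(
  series=[-0.001,0,0,0,-0.001,0,0,0,-0.001,0,0,0,-0.001,0,0,0,-0.001,0,0,0,-0.001,0,0,0,-0.001,0,0,0,-0.001,0,0,0],
  claw=0.2,
)

```text
time: 65.6
tcp_pos: [0.5532, -0.3281, 0.0123]
eef_rot: [[-0.105, 0.994, 0.0], [0.994, 0.105, 0.0], [0.0, 0.0, -1.0]]
wrist_force: [0.2, 0.0, -0.5]
grip_width: 0.0654
grasp_force: 0.0
```

Call:
apply_moves(
  series=[0,0,-0.02,0,0,0,-0.05,0,0,0,-0.08,0,0,0,-0.11,0,0,0,-0.12,0,0,0,-0.12,0,0,0,-0.12,0,0,0,-0.12,0],
)

```text
time: 66.27
tcp_pos: [0.5526, -0.3277, 0.131]
eef_rot: [[-0.105, 0.994, -0.002], [0.994, 0.105, 0.001], [0.001, -0.001, -1.0]]
wrist_force: [0.5, 1.1, -0.6]
grip_width: 0.0732
grasp_force: 0.0
```

```bash
python3 - <<'E'
from h import *
f=grab('wrist'); g=cv2.cvtColor(f['img'],cv2.COLOR_RGB2GRAY)
p=proj(f,[.5532,-.328,.069]); x0,y0=int(p[0])-25,int(p[1])-30
m=(g[y0:y0+50,x0:x0+50]<55).astype(np.uint8); n,l,st,c=cv2.connectedComponentsWithStats(m); k=1+np.argmax(st[1:,4])
print('knob blob',st[k]+[x0,y0,0,0,0],'expected top',p, 'bars on mat',bars(grab('top'),box=(220,170,310,260)))
go(.55,-.33,.13,96)
E
```

```text
knob blob [313 185  15  25 310] expected top [319.62118815 203.74635709] bars on mat []
move [-0.002  -0.0028  0.0008] turn 0.0 | tcp [ 0.5525 -0.3277  0.1308] yaw 96.04 F [-0.1  0.4  0.1] w 0.0728 g 0.0 t 66.4 q6 -42.0
```

The knob is at its closed position, the mat is empty and the arm is clear, so I hand in.

```bash
python3 -c "
from cell import ctrl
print(ctrl.sign_off())"
```

```text
the job is handed in; nothing more can be done
None
```

I pushed all three bars home in gaps 4, 2 and 0 (gaps 3 and 1 were blocked), closed the keeper against its stop, and handed the job in at about 66 s; the sign-off gave no verdict.

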